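# Unlock the reagent safe and put the key back

## Task

Open the lock of the small grey reagent safe: lift the safe key (square black head) out of the wooden key block, push it fully home in the keyhole, turn it clockwise gently until you feel the stop - the lid springs ajar - then turn it fully back home and draw it out. The key is trapped unless it is home, and the lock must never be forced. Put the key back upright and fully down in its place in the block, without disturbing the other key or the things around.

Things in the scene. Friction and masses are not known exactly. Their poses are not given: they have to be found in the camera images.
- safe: Grey sheet-steel safe 170 (x) x 200 (y) x 100 mm high, bolted down, a wire handle on each side. Origin: centre of its underside; x points from its front edge to its back edge, z up. The front 57 mm of its top is a fixed deck with the lock; behind it is the lid, hinged along the back edge, flush with the deck.
- keyhole (a point): Centre of the keyhole in the top face of the steel lock plate (42 x 34 mm, 2 mm above the deck, 102 mm above the bench); safe's axes. The slot goes straight down, 17.8 mm along x by 5.8 mm along y with a 1.5 mm chamfer; plate 6 mm thick, the slotted plug (17.6 x 5.6 mm) begins 1.5 mm under it. A key in it must stand upright.
- safe_key: Safe key, 36 to 63 g, 85 mm, upright. Origin: underside of its collar (16 mm wide, 3 mm thick) that rests on the block and, fully home, on the lock plate. Below: 5 mm shank, then from 7.5 to 18 mm a flat bit 16 mm (x) x 4 mm (y), tapered tip. Above: 6 mm shank, then a square black head 30 (x) x 9 (y) mm from 37 to 67 mm, to be gripped across y. Same after a half turn about z.
- key_tip (a point): Lower end of the safe key's bit, on its axis, 18 mm below the collar's underside.
- spare_key: Another key in the other place of the block: round black head 28 mm across and 9 mm thick, narrow blade. Origin: underside of its collar. Not to be touched or moved.
- key_block: Fixed wooden block 112 (x) x 42 (y) x 40 mm high on a 6 mm foot 118 x 48 mm. Origin: centre of its underside. In its top are two slots 20 mm (x) x 8 mm (y), 28 mm deep, 2 mm chamfer, centred at x = +34 and -34 mm; each holds one key standing on its collar, head along the block's x. Which key stands in which slot varies.
- plug (a joint): Turn of the lock plug in rad, clockwise seen from above; 0 = home, against its home stop. The key has about 0.1 rad of play in it. It stays where it is left. Light friction, then after an idle part the latch spring: 0.05 to 0.1 N m. Its hard stop lies anywhere from 0.8 to 1.35 rad, new each time and not marked: the latch is then fully drawn. Over about 0.3 N m forces it.
- latch (a joint): How far the spring latch is drawn back inside, in m: 0 = out, holding the lid; the lid is let go at about 0.005; 0.007 = fully drawn, which is the stop of the key. Its spring pushes it out again as the key is turned back.
- lid (a joint): Opening angle of the lid in rad: 0 = shut and latched; let go, it springs up by itself to about 0.2 (front edge 22 mm up) and stays there. It does not fall shut again.
- timer: White lab timer lying on the bench, 62 x 62 x 19 mm, origin at the centre of its underside. A bystander.
- forceps: Steel forceps lying on the bench, 130 mm long (y), 10 mm wide. Origin: centre of the underside. A bystander.
There are look-alikes about, which are no part of the job. Leave any red look-alike of the safe_key alone.

How it is judged:
By the outcome, as a careful person would: the job done as asked, in the order asked, and still so for the second after the job is handed in, with the robot touching nothing.
It also fails if it takes over 72 s, if anything falls off the work surface, if the arm or the gripper's body presses on something with over 40 N, if the wrist force passes 120 N, or if a joint passes its speed limit or range.

## Robot

A 6-joint arm with a two-finger parallel gripper is mounted at the origin on a cart in front of the work surface, level with it; the furniture and walls round the work are solid. World frame = base frame: x ahead of the robot, y to its left, z up, the work surface at z = 0. Lengths are in m, angles in rad, forces in N, time in s.
With the tool pointing down it reaches from about 0.375 to 0.9 m from the base axis. Payload 3.1 kg.
Tool frame: the origin (TCP) lies at the very end of the fingers, on their centre line; the grasp point (between the pads) lies 19 mm behind it; z points along the fingers, y is the direction in which the jaws open and shut (so a half turn about z gives the same grasp; the last joint's range is limited). The gripper opens to 87 mm and grips with 3 to 60 N. Pads are 19 mm wide; open, the fingers measure 117 mm over their backs; the gripper's body (75 mm by 190 mm) begins 51 mm behind the grasp point.
Start: joints at [1.129, 0.527, 1.433, -0, 1.181, -0.178], TCP at [0.162, 0.604, 0.223] pointing down, gripper open.
Joint ranges: [-3.08, 3.08], [-0.75, 2.2], [0.22, 2.44], [-1.43, 4.57], [0, 2.65], [-2.85, 2.85]. Speed limits (rad/s): [2.79, 2.79, 3.14, 3.14, 3.14, 3.14].

## Interface

Orientations are given as a unit quaternion [x, y, z, w].
In Python, from rig import robot, optics gives the robot as it stands.
- The arm moves only by the shell command python3 -m inch 'ROWS' [FORCE]. ROWS is JSON, a list of rows, each an object of numbers: "ax", "ay", "az": the turn, a rotation vector about the tool's x, y, z in rad; "dx", "dy", "dz": the shift along the tool's x, y, z in mm; "gripper": the opening in per cent of the stroke, from 0 (shut) to 100 (fully open). In form: [{"ax": .., "ay": .., "az": .., "dx": .., "dy": .., "dz": .., "gripper": ..}, ...]. A call has 1 to 8 rows; each row shifts and turns the commanded pose from where the row before left it, along the tool's axes as they then stand; what a row does not reach is not made up. A row lasts 1/10 s, in which the tool goes at most 50 mm and 8.59 degrees, less where a joint would pass 70% of its speed; a pose out of reach is approached as far as the arm can. A call with a gripper value outside its range is refused whole. The fingers move at their own pace and stop on an object; FORCE is the grip in N (left out, the last holds). Time passes only in rows, so rows that do not move let the fingers close. It gives the time, the measured TCP pose, the force and the opening at its end, in the units of the state.
- robot.get_obs(): the state, without advancing time (a new reading comes with each control period).
- optics.camera(name): name is "side" or "top"; returns a dict with "img" (400x640x3 uint8, red, green, blue), "depth" (400x640 float32, m along the optical axis (not along the pixel's ray), 0 where there is no reading), "camera_matrix" (3x3 intrinsics, pixels), "position" and "attitude" of the camera in the world. Camera axes: x right, y up, looking along -z (the intrinsics and any distortion apply to the point x, -y, -z); pixel columns grow to the right and rows downward; lengths in m; the calibration is good to about 2 mm. A picture is of the moment at which its call begins.
- robot.hand_in(): hands the job in, once; it reports no verdict.
The state is a dict: "time": time; "q": joint angles; "joint_velocities": joint speeds; "joint_torque": joint torques, N m; "position": TCP position; "tool_rot": TCP orientation; "ft_force": force on the tool from outside, world axes, zero at the start; "moment": the same for the moment, N m; "grip_width": finger opening in m.
Only numpy, scipy, OpenCV 4.12 (cv2) and the standard library are available. Lean on these libraries where they do the work, as an engineer would, in place of code of your own. Each camera call takes 0.05 s, during which the arm holds its last target.

## Working session

There is one attempt and no reset: what is moved stays moved. The work goes in short steps, Python scripts to look and compute and a shell command to move; the robot and the scene stay as the last step left them, time stands still between calls to the robot, and variables do not carry over. Pictures are saved under pics/ and viewed, and the job is handed in when it is done.

```bash
ls; mkdir -p pics; python3 - <<'E'
from rig import robot, optics
import cv2,numpy as np
o=robot.get_obs()
for k,v in o.items(): print(k,np.round(v,4))
for n in("side","top"):
    c=optics.camera(n); cv2.imwrite(f"pics/{n}0.png",c["img"][:,:,::-1]); np.savez(f"{n}0.npz",**c)
    print(n,c["camera_matrix"],c["position"],c["attitude"],[k for k in c])
E
```

```text
pics
time 0.0
q [ 1.1295  0.5285  1.4339 -0.      1.1814 -0.1785]
joint_velocities [-0.0007  0.0005  0.0005  0.0022  0.0001  0.001 ]
joint_torque [-7.00000e-04 -4.40043e+01 -1.76593e+01  6.32000e-02  5.82000e-02
 -2.00000e-04]
position [0.162  0.6029 0.2216]
tool_rot [ 1.310e-01  9.914e-01 -1.000e-03 -3.000e-04]
ft_force [0.3265 0.6337 0.1182]
moment [ 0.0759 -0.008   0.0517]
grip_width 0.087
side [[474.3931061    0.         321.16590195]
 [  0.         474.3931061  209.58358729]
 [  0.           0.           1.        ]] [0.28613064 1.16775455 0.53074724] [-0.06998827  0.56602375  0.8176154  -0.07889121] ['img', 'depth', 'camera_matrix', 'position', 'attitude']
top [[410.4348221    0.         322.99477359]
 [  0.         410.4348221  191.56147934]
 [  0.           0.           1.        ]] [0.31775229 0.02591022 1.27498079] [-0.0716147   0.05839075  0.70657868 -0.70157568] ['img', 'depth', 'camera_matrix', 'position', 'attitude']
```

View pics/side0.png

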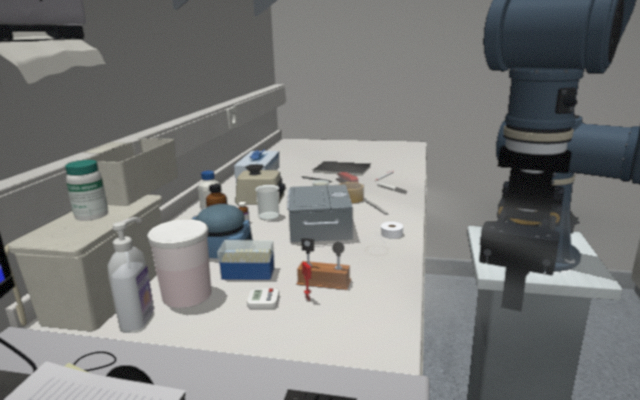

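View pics/top0.png

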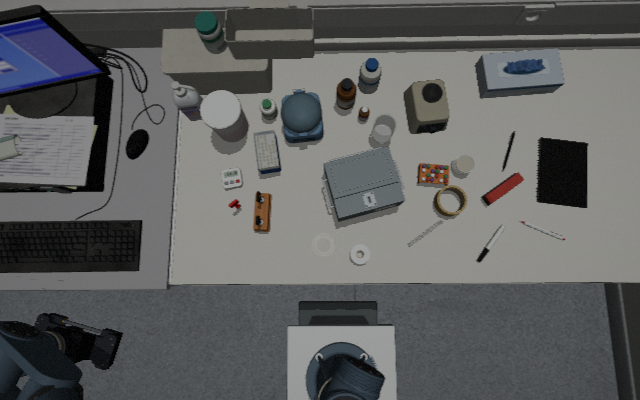

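The top view shows the safe at about (362,185) with its lock plate near (369,200). The key block is at (262,212), holding two keys, with a red look-alike at (235,204) and the timer at (232,179). I'll zoom in next.

```bash
python3 - <<'E'
import cv2,numpy as np
t=cv2.imread("pics/top0.png"); s=cv2.imread("pics/side0.png")
a=cv2.resize(t[140:250,215:295],None,fx=5,fy=5,interpolation=cv2.INTER_CUBIC)
b=cv2.resize(t[140:250,320:410],None,fx=4.4,fy=5,interpolation=cv2.INTER_CUBIC)
cv2.imwrite("pics/z1.png",np.hstack([a,b]))
a=cv2.resize(s[170:310,230:410],None,fx=4.4,fy=4.2,interpolation=cv2.INTER_CUBIC)
cv2.imwrite("pics/z2.png",a)
E
```

```text
(no output)
```

View pics/z1.png

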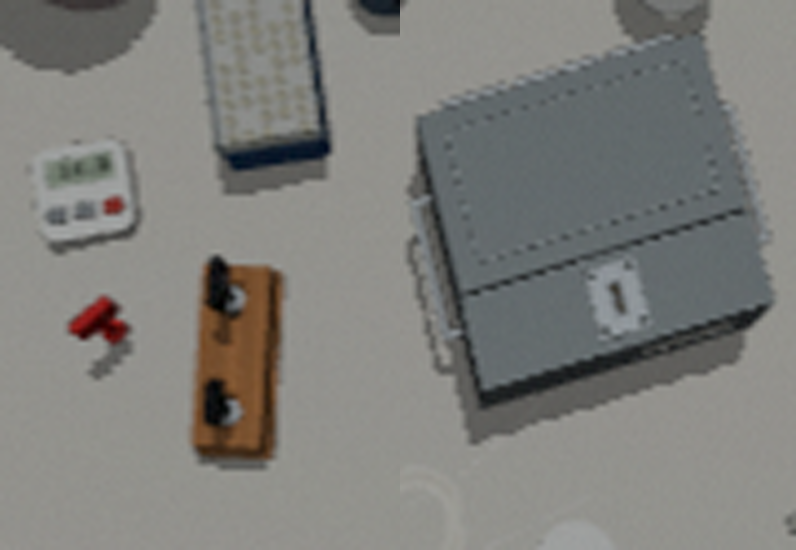

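View pics/z2.png

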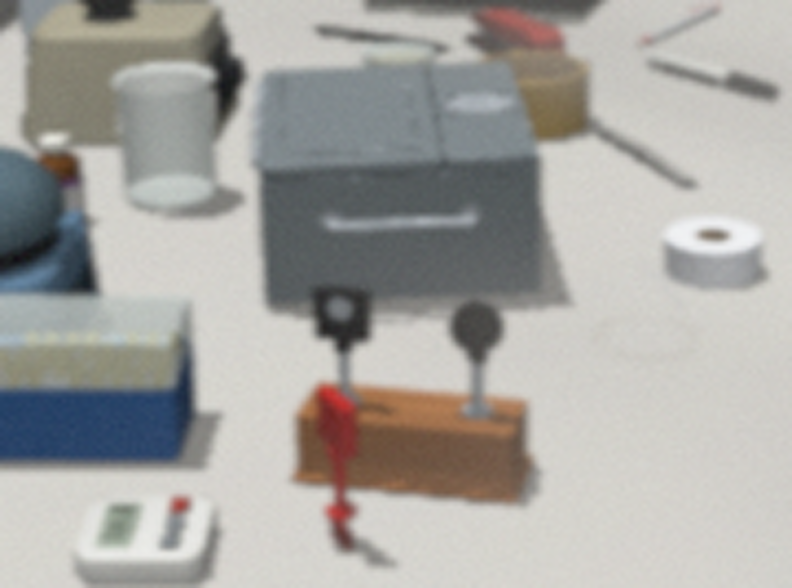

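The safe key (square head) is in the far slot, at z1 crop (217,285). The spare key (round head) is in the near slot, and the red look-alike stands to the left of the block. Next I'll get 3D measurements from depth and colour masks.

```bash
cat > h.py <<'E'
import numpy as np,cv2
from scipy.spatial.transform import Rotation as R
def load(n): return dict(np.load(n))
def ray(c,uv):
    uv=np.atleast_2d(uv).astype(float);K=c["camera_matrix"]
    d=np.c_[(uv[:,0]-K[0,2])/K[0,0],-(uv[:,1]-K[1,2])/K[1,1],-np.ones(len(uv))]
    return R.from_quat(c["attitude"]).apply(d)
def onz(c,uv,z):
    d=ray(c,uv);return c["position"]+d*((z-c["position"][2])/d[:,2])[:,None]
def cloud(c):
    v,u=np.mgrid[:400,:640];d=ray(c,np.c_[u.ravel(),v.ravel()])
    return (c["position"]+d*c["depth"].ravel()[:,None]).reshape(400,640,3)
def proj(c,P):
    K=c["camera_matrix"];q=R.from_quat(c["attitude"]).inv().apply(np.atleast_2d(P)-c["position"])
    return np.c_[K[0,2]-K[0,0]*q[:,0]/q[:,2],K[1,2]+K[1,1]*q[:,1]/q[:,2]]
def tri(c1,u1,c2,u2):
    a=ray(c1,u1)[0];b=ray(c2,u2)[0];M=np.c_[a,-b]
    s=np.linalg.lstsq(M,c2["position"]-c1["position"],rcond=None)[0]
    p=c1["position"]+s[0]*a;q=c2["position"]+s[1]*b
    return (p+q)/2,np.linalg.norm(p-q)
E
python3 - <<'E'
from h import *
for n in("top","side"):
    c=load(n+"0.npz");P=cloud(c);im=c["img"]
    hsv=cv2.cvtColor(im,cv2.COLOR_RGB2HSV)
    X=P[...,0];Y=P[...,1];Z=P[...,2];ok=c["depth"]>0
    print(n,"valid",ok.mean())
    def rep(name,m):
        m=m&ok
        if m.sum()<3: print(name,m.sum());return
        v,u=np.nonzero(m);p=P[m]
        print(name,m.sum(),"uv",u.min(),u.max(),v.min(),v.max(),"med",np.round(np.median(p,0),4),"lo",np.round(np.percentile(p,3,axis=0),3),"hi",np.round(np.percentile(p,97,axis=0),3))
    box=np.zeros((400,640),bool)
    if n=="top": box[170:245,215:290]=1
    else: box[230:310,240:360]=1
    H,S,V=[hsv[...,i].astype(int) for i in range(3)]
    rep("bench",box&(Z<.01)&(Z>-.01))
    wood=box&(H>5)&(H<18)&(S>110)&(V>60); rep("wood",wood)
    rep("woodtop",wood&(Z>.035))
    rep("red",box&((H<4)|(H>174))&(S>150))
    rep("black",box&(V<60)&(Z>.06))
    b2=np.zeros_like(box)
    if n=="top": b2[145:225,320:408]=1
    else: b2[180:245,285:355]=1
    rep("safetop",b2&(Z>.09)&(Z<.115))
    rep("plate",b2&(Z>.09)&(Z<.115)&(V>150))
E
```

```text
top valid 0.9961328125
bench 4589 uv 215 289 170 244 med [ 0.4992  0.2777 -0.0015] lo [ 0.396  0.16  -0.006] hi [0.618 0.387 0.004]
wood 448 uv 254 270 193 231 med [0.4866 0.2313 0.0376] lo [0.435 0.217 0.002] hi [0.542 0.258 0.097]
woodtop 329 uv 254 268 193 229 med [0.4895 0.2348 0.0388] lo [0.437 0.22  0.035] hi [0.54  0.258 0.1  ]
red 55 uv 229 239 180 207 med [0.5084 0.3148 0.0693] lo [0.5   0.306 0.014] hi [0.59  0.323 0.086]
black 78 uv 231 260 191 224 med [0.511  0.2374 0.0967] lo [0.445 0.235 0.064] hi [0.536 0.316 0.108]
safetop 3940 uv 323 404 147 217 med [ 0.5663 -0.0687  0.0992] lo [ 0.481 -0.165  0.094] hi [0.654 0.026 0.104]
plate 73 uv 364 375 193 206 med [ 0.5104 -0.0851  0.1008] lo [ 0.496 -0.1    0.098] hi [ 0.528 -0.071  0.104]
side valid 0.99606640625
bench 5712 uv 240 359 230 309 med [ 5.432e-01  2.481e-01 -4.000e-04] lo [ 0.417 -0.019 -0.002] hi [0.699 0.362 0.007]
wood 476 uv 298 347 262 287 med [0.5008 0.2572 0.0381] lo [0.444 0.226 0.005] hi [0.544 0.313 0.056]
woodtop 285 uv 299 347 262 284 med [0.491  0.2491 0.0393] lo [0.442 0.225 0.037] hi [0.542 0.322 0.069]
red 101 uv 303 310 262 292 med [0.5096 0.3226 0.0722] lo [0.502 0.312 0.021] hi [0.519 0.329 0.085]
black 73 uv 240 312 230 252 med [0.5248 0.2425 0.0882] lo [0.514 0.239 0.075] hi [0.538 0.245 0.105]
safetop 1712 uv 287 352 184 244 med [ 0.5583 -0.0372  0.0999] lo [ 0.471 -0.159  0.093] hi [0.651 0.242 0.103]
plate 153 uv 287 352 185 209 med [ 0.5565 -0.0905  0.0997] lo [ 0.495 -0.172  0.096] hi [0.669 0.02  0.103]
```

```bash
python3 - <<'E'
from h import *
c=load("top0.npz");s=load("side0.npz");P=cloud(c);Z=P[...,2]
# safe top
m=np.zeros((400,640),np.uint8);m[140:225,315:410]=((Z>.088)&(Z<.12))[140:225,315:410]
m=cv2.morphologyEx(m,cv2.MORPH_OPEN,np.ones((3,3),np.uint8))
ct=max(cv2.findContours(m,0,1)[0],key=cv2.contourArea)[:,0]
q=onz(c,ct,.1)[:,:2].astype(np.float32)
r=cv2.minAreaRect(q);print("safe",r,cv2.boxPoints(r))
# block
hsv=cv2.cvtColor(c["img"],cv2.COLOR_RGB2HSV);H,S,V=[hsv[...,i].astype(int) for i in range(3)]
m=np.zeros((400,640),np.uint8);b=np.s_[185:240,245:280]
m[b]=((Z>.030)&(Z<.12))[b]&(((H>5)&(H<18)&(S>110)&(V>60))|(V<60)|(S<60))[b]
wt=np.zeros_like(m);wt[b]=((Z>.033)&(Z<.05)&(H>4)&(H<20)&(S>100))[b]
ct=max(cv2.findContours(wt,0,1)[0],key=cv2.contourArea)[:,0]
q=onz(c,ct,.04)[:,:2].astype(np.float32)
r=cv2.minAreaRect(q);print("block",r,cv2.boxPoints(r))
# plate and slot
g=cv2.cvtColor(c["img"],cv2.COLOR_RGB2GRAY).astype(float)
print(np.round(g[190:210,360:380]).astype(int))
# heads
hb=(V<70)
for n,(v0,v1,u0,u1) in dict(safe=(188,206,252,266),spare=(212,230,252,266)).items():
    mm=hb[v0:v1,u0:u1]&(Z[v0:v1,u0:u1]>.05);v,u=np.nonzero(mm);print(n,mm.sum(),u.mean()+u0,v.mean()+v0,u.min()+u0,u.max()+u0,v.min()+v0,v.max()+v0, np.median(P[v0:v1,u0:u1][mm],0),np.percentile(P[v0:v1,u0:u1][mm],95,axis=0))
hs=cv2.cvtColor(s["img"],cv2.COLOR_RGB2HSV)[...,2].astype(int);Ps=cloud(s)
for n,(v0,v1,u0,u1) in dict(safe=(234,258,298,318),spare=(238,258,328,350)).items():
    mm=(hs[v0:v1,u0:u1]<90)&(Ps[v0:v1,u0:u1,1]>.2);v,u=np.nonzero(mm);print(n,mm.sum(),u.mean()+u0,v.mean()+v0,u.min()+u0,u.max()+u0,v.min()+v0,v.max()+v0,np.median(Ps[v0:v1,u0:u1][mm],0))
E
```

```text
safe ((0.567961573600769, -0.06896531581878662), (0.17455212771892548, 0.20005308091640472), 14.643733978271484) [[ 0.45823303  0.00574793]
 [ 0.5088081  -0.18780673]
 [ 0.67769015 -0.14367856]
 [ 0.6271151   0.04987609]]
block ((0.48992863297462463, 0.23819798231124878), (0.04026535898447037, 0.11118756234645844), 88.12120056152344) [[0.43370467 0.21989879]
 [0.54483247 0.21625346]
 [0.5461526  0.25649717]
 [0.4350248  0.2601425 ]]
[[108 106  98  92  80  71  65  76  93 104 102 103 104 106 104 104 105 106
  103 104]
 [ 84  67  65  70  87 102 102 104 103 104 108 121 118 110 104 105 105 104
  104 104]
 [ 92 108 104 103 104 104 105 116 125 133 135 101 116 126 105 104 106 105
  104 104]
 [105 108 103 115 115 126 143 145 146 143 131  93  99 118 109 104 105 103
  104 105]
 [105  91 105 127 138 145 145 147 146 145 144 143 143 134 115 105 104 105
  105 104]
 [106 102 102  87 116 148 145 148 148 144 142 148 147 139 117 104 103 104
  103 105]
 [105 100 124 143 147 147 142 134 105 103 137 146 146 148 128 104 105 104
  103 105]
 [105 106 114 135 146 148 136 102  57  72 122 147 148 147 135 115 10
[... 793 characters left out ...]
04 105 106 129 132 115  96  80  91 103 107 106 105 105 106  98
   72  49]
 [105 107 105 105 105 101 100 106 104 103 106 106 104 105  91  72  58  40
   44  48]
 [106 107 105 105 107 105 105 110 115 110  89  67  58  41  39  46  52  57
   64  80]]
safe 42 257.9047619047619 196.6904761904762 256 260 191 202 [0.52365074 0.23670507 0.10239062] [0.53632733 0.24188762 0.10836058]
spare 33 257.3636363636364 219.9090909090909 256 259 216 224 [0.45553609 0.23755398 0.0967984 ] [0.46637401 0.2415738  0.10360861]
safe 133 307.36842105263156 244.35338345864662 301 314 238 253 [0.52506942 0.2421505  0.09318545]
spare 90 337.6777777777778 247.67777777777778 333 342 242 255 [0.45710084 0.24329929 0.09096484]
```

```bash
cat >> h.py <<'E'
def theta(q):
    x=R.from_quat(q).as_matrix()[:,0];return np.arctan2(-x[1],-x[0])
def goal(o,p,th,tilt=True):
    M=R.from_quat(o["tool_rot"]).as_matrix();x=-np.array([np.cos(th),np.sin(th),0]);y=np.array([-np.sin(th),np.cos(th),0])
    G=np.c_[x,y,[0,0,-1]]
    print("pos",np.round(o["position"],4),"theta deg",round(np.degrees(theta(o["tool_rot"])),2),"t",o["time"])
    print(" shift now mm",np.round(M.T@(np.array(p)-o["position"])*1000,2),"rotvec",np.round(R.from_matrix(M.T@G).as_rotvec(),4)," shift in goal axes",np.round(G.T@(np.array(p)-o["position"])*1000,2))
E
python3 - <<'E'
from h import *
from rig import robot
c=load("top0.npz");s=load("side0.npz")
g=cv2.cvtColor(c["img"],cv2.COLOR_RGB2GRAY).astype(float)
w=np.clip(130-g,0,None);w[:196]=0;w[203:]=0;w[:,:366]=0;w[:,372:]=0
v,u=np.mgrid[:400,:640];cu,cv=(w*u).sum()/w.sum(),(w*v).sum()/w.sum()
print("slot uv",cu,cv,onz(c,[cu,cv],.102))
b=np.clip(g-112,0,30);b[:191]=0;b[208:]=0;b[:,:361]=0;b[:,378:]=0
b[196:203,366:372]=30
pu,pv=(b*u).sum()/b.sum(),(b*v).sum()/b.sum();print("plate top uv",pu,pv,onz(c,[pu,pv],.102))
S=cv2.cvtColor(s["img"],cv2.COLOR_RGB2GRAY).astype(int)
print(S[187:202,326:352])
th=np.radians(14.64);R2=np.array([[np.cos(th),-np.sin(th)],[np.sin(th),np.cos(th)]])
print("keyhole in safe frame",R2.T@(onz(c,[cu,cv],.102)[0,:2]-[.568,-.069]))
goal(robot.get_obs(),[.524,.2372,.15],np.radians(-1.9))
E
```

```text
slot uv 368.9856957087126 198.93237971391417 [[ 0.51343191 -0.08553278  0.102     ]]
plate top uv 368.980909733679 199.12326184303558 [[ 0.51287263 -0.08550454  0.102     ]]
[[125 121 132 137 136 137 138 138 138 137 138 138 138 140 142 140 141 142
  141 139 132 124 120 125 124 126]
 [128 123 132 137 138 138 139 138 138 137 138 141 141 140 141 138 138 138
  142 139 132 126 126 130 130 129]
 [129 125 131 135 138 136 138 138 139 139 138 141 140 139 140 139 140 142
  140 138 138 134 134 135 139 139]
 [131 123 125 138 137 138 136 137 137 138 137 139 139 140 138 140 139 140
  141 140 139 135 130 128 129 131]
 [131 122 121 132 136 139 136 136 141 139 140 139 142 145 146 143 140 135
  137 134 136 132 119 117 120 118]
 [131 122 116 131 139 133 131 140 152 156 156 158 156 159 160 159 158 146
  145 143 143 133 121 114 111 115]
 [132 123 121 131 139 138 143 152 165 171 171 169 169 171 172 178 175 168
  164 162 151 138 125 115 112 114]
 [134 126 123 127 136 147 159 172 177 176 173 172 174 174 177 182 180 178
  174 167 154 140 131 119 111 111]
 [135 128 122 123 132 148 160 163 169 173 171 171 173 
[... 226 characters left out ...]
141 142 139
  136 136 134 131 132 124 113 106]
 [136 134 120 116 130 134 131 132 134 136 134 138 137 137 137 136 137 136
  137 137 137 135 135 131 119 110]
 [136 135 124 123 129 137 135 138 135 138 135 135 134 134 135 136 135 135
  137 138 134 137 138 139 131 115]
 [135 133 130 122 129 135 136 136 137 136 133 137 133 133 135 138 135 135
  135 136 137 136 139 137 129 115]
 [133 136 130 123 127 132 133 136 136 135 140 134 137 137 135 135 134 136
  137 136 134 138 136 136 126 114]]
keyhole in safe frame [-0.056975   -0.00220421]
pos [0.162  0.6029 0.2216] theta deg -15.06 t 0.1
 shift now mm [-444.58 -259.01   72.  ] rotvec [-0.0019 -0.0006 -0.2296]  shift in goal axes [-373.89 -353.55   71.64]
```

```bash
python3 - <<'E'
from h import *
c=load("top0.npz");s=load("side0.npz")
S=cv2.cvtColor(s["img"],cv2.COLOR_RGB2GRAY).astype(float);v,u=np.mgrid[:400,:640]
b=np.clip(S-146,0,25);m=np.zeros_like(b);m[190:198,328:350]=1;b*=m
q=[(b*u).sum()/b.sum(),(b*v).sum()/b.sum()];print("side plate",q,onz(s,q,.102));print("tri plate",tri(c,[368.98,199.0],s,q))
print("tri head (top centroid, side centroid)",tri(c,[257.9,196.7],s,[307.37,244.35]))
print("side head on z=.092",onz(s,[307.37,244.35],.092)," top head on z=.095",onz(c,[257.9,196.7],.096))
for z in(.04,.107): print(proj(c,[.524,.2372,z]),proj(s,[.524,.2372,z]))
E
python3 -m inch '[{"dx":-37,"dy":-22},{"dx":-37,"dy":-22},{"dx":-37,"dy":-22},{"dx":-37,"dy":-22},{"dx":-37,"dy":-22},{"dx":-37,"dy":-22},{"dx":-37,"dy":-22},{"dx":-37,"dy":-22,"gripper":50}]' 8
```

```text
side plate [np.float64(338.7313432835821), np.float64(194.03863037752416)] [[ 0.51303711 -0.08439342  0.102     ]]
tri plate (array([ 0.5132732 , -0.08555155,  0.10160628]), np.float64(5.227963914703269e-05))
tri head (top centroid, side centroid) (array([0.52554785, 0.23892557, 0.09165307]), np.float64(0.0019209192616409109))
side head on z=.092 [[0.52639107 0.23940941 0.092     ]]  top head on z=.095 [[0.52382553 0.23795871 0.096     ]]
[[261.35543469 199.76669069]] [[309.44221237 264.99742483]]
[[257.49762095 195.99062491]] [[308.41747027 237.81771318]]invalid input
```

```bash
python3 -m inch '[{"ax":0,"ay":0,"az":0,"dx":-37,"dy":-22,"dz":0,"gripper":50},{"ax":0,"ay":0,"az":0,"dx":-37,"dy":-22,"dz":0,"gripper":50}]' 8
```

```text
time: 0.3
position: [0.222, 0.5414, 0.2219]
tool_rot: [0.129, 0.992, -0.0, -0.0]
ft_force: [1.0, -0.3, -0.1]
grip_width: 0.0778
```

```bash
python3 -m inch '[{"ax":0,"ay":0,"az":0,"dx":-37,"dy":-22,"dz":0,"gripper":50},{"ax":0,"ay":0,"az":0,"dx":-37,"dy":-22,"dz":0,"gripper":50},{"ax":0,"ay":0,"az":0,"dx":-37,"dy":-21,"dz":0,"gripper":50},{"ax":0,"ay":0,"az":0,"dx":-37,"dy":-21,"dz":0,"gripper":50},{"ax":0,"ay":0,"az":0,"dx":-37,"dy":-21,"dz":0,"gripper":50},{"ax":0,"ay":0,"az":0,"dx":-37,"dy":-22,"dz":0,"gripper":50},{"ax":0,"ay":0,"az":0,"dx":-37,"dy":-22,"dz":0,"gripper":50},{"ax":0,"ay":0,"az":0,"dx":-37,"dy":-21,"dz":0,"gripper":50}]' 8
python3 -m inch '[{"ax":0,"ay":0,"az":0,"dx":-37,"dy":-22,"dz":0,"gripper":50},{"ax":0,"ay":0,"az":0,"dx":-35,"dy":-21,"dz":0,"gripper":50},{"ax":0,"ay":0,"az":-0.115,"dx":0,"dy":0,"dz":20,"gripper":50},{"ax":0,"ay":0,"az":-0.115,"dx":0,"dy":0,"dz":20,"gripper":50},{"ax":0,"ay":0,"az":0,"dx":0,"dy":0,"dz":0,"gripper":50}]' 8
python3 -c "
from h import *
from rig import robot
goal(robot.get_obs(),[.5245,.2378,.15],np.radians(-1.9))"
```

```text
time: 1.1
position: [0.4642, 0.2972, 0.2222]
tool_rot: [0.131, 0.991, -0.0, -0.0]
ft_force: [-0.0, -0.1, 0.2]
grip_width: 0.0441
time: 1.6
position: [0.5197, 0.2374, 0.1796]
tool_rot: [0.017, 1.0, -0.001, -0.004]
ft_force: [-0.9, 0.6, -0.3]
grip_width: 0.0436
pos [0.5197 0.2374 0.1796] theta deg -1.96 t 1.6
 shift now mm [-4.97  0.6  29.59] rotvec [-0.0019 -0.007  -0.001 ]  shift in goal axes [-4.76  0.54 29.63]
```

```bash
python3 -m inch '[{"ax":0,"ay":0,"az":0,"dx":-5,"dy":0.5,"dz":20,"gripper":50},{"ax":0,"ay":0,"az":0,"dx":0,"dy":0,"dz":9,"gripper":50},{"ax":0,"ay":0,"az":0,"dx":0,"dy":0,"dz":0,"gripper":50}]' 8
python3 -c "
from h import *
from rig import robot,optics
goal(robot.get_obs(),[.5245,.2378,.074],np.radians(-1.9))
for n in('side','top'):
    c=optics.camera(n);np.savez(n+'1.npz',**c);im=c['img'][:,:,::-1]
    z=im[190:300,250:370] if n=='side' else im[160:250,210:300]
    cv2.imwrite('pics/%s1.png'%n,cv2.resize(z,None,fx=5,fy=5,interpolation=2))
"
```

```text
time: 1.9
position: [0.5257, 0.2389, 0.1527]
tool_rot: [0.017, 1.0, -0.0, -0.002]
ft_force: [-0.2, -0.7, 0.4]
grip_width: 0.0432
pos [0.5257 0.2389 0.1527] theta deg -1.93 t 1.9
 shift now mm [ 0.93 -1.12 78.66] rotvec [-0.0008 -0.003  -0.0005]  shift in goal axes [ 1.16 -1.18 78.66]
```

View pics/side1.png

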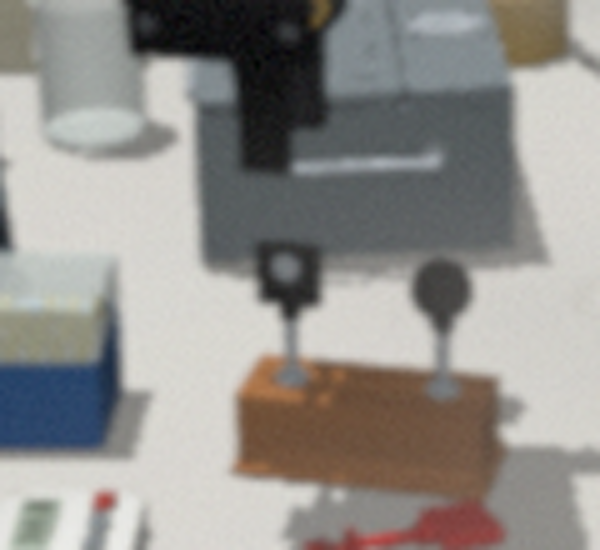

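View pics/top1.png

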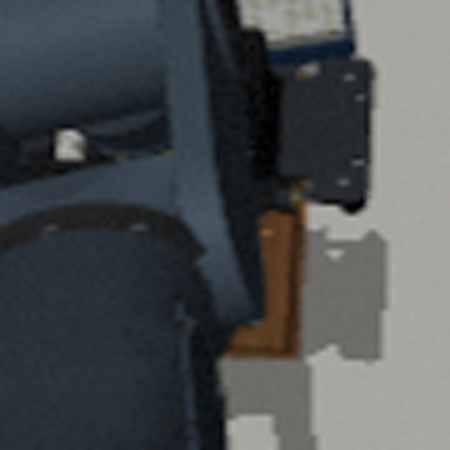

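The side view shows the fingers above the key. The red look-alike, which stood on its tip at the start, now lies flat at about side px (340,295). My tool stayed above z = 0.15 with no contact force, so I didn't knock it over. I'll check the finger's image position against the commanded pose.

```bash
python3 -c "
from h import *
s=load('side1.npz');P=cloud(s);o=250,190
for p in ([.5257-.0095,.2605,.1527],[.5257+.0095,.2605,.1527],[.5257-.0095,.2755,.1527],[.5257+.0095,.2755,.1527],[.509,.238,.107],[.539,.238,.107]): print(p,(proj(s,p)[0]-o)*5)
m=P[190:224,296:310];print(np.round(P[220,295:312],3))
hsv=cv2.cvtColor(s['img'],cv2.COLOR_RGB2HSV);H,S,V=[hsv[...,i].astype(int) for i in range(3)]
r=((H<5)|(H>174))&(S>120);r[:280]=0;r[:,:300]=0;r[:,360:]=0;print('red',np.percentile(P[r],[5,50,95],axis=0))
g=cv2.cvtColor(s['img'],cv2.COLOR_RGB2GRAY).astype(int)
print(g[236:256,298:318])
"
```

```text
[0.5162, 0.2605, 0.1527] [293.45428213 163.78846742]
[0.5351999999999999, 0.2605, 0.1527] [250.17495505 161.32123362]
[0.5162, 0.2755, 0.1527] [285.14802084 177.097365  ]
[0.5351999999999999, 0.2755, 0.1527] [241.30649727 174.54466403]
[0.509, 0.238, 0.107] [324.80640352 241.92803865]
[0.539, 0.238, 0.107] [258.71722789 237.71594145]
[[0.608 0.043 0.068]
 [0.606 0.041 0.067]
 [0.604 0.039 0.066]
 [0.538 0.267 0.16 ]
 [0.535 0.268 0.161]
 [0.533 0.269 0.162]
 [0.531 0.269 0.161]
 [0.527 0.273 0.163]
 [0.527 0.267 0.161]
 [0.524 0.269 0.162]
 [0.521 0.271 0.163]
 [0.52  0.266 0.161]
 [0.518 0.265 0.161]
 [0.515 0.269 0.162]
 [0.572 0.034 0.066]
 [0.571 0.029 0.065]
 [0.566 0.037 0.068]]
red [[0.42878512 0.29090606 0.00622096]
 [0.4448485  0.30649276 0.00897961]
 [0.48227979 0.32813757 0.01138727]]
[[ 92  92  91  94  91  92  90  93  93  93  93  93  93  93  94  96  95  96
   94  95]
 [ 92  90  88  89  87  86  88  86  87  88  87  91  89  88  92  91  94  97
   97  91]
 [ 94  94  85  77  66  64  68  68  66  70  69  75  79  79  83  89  91  97
   95  97]
 [ 93  87  82  66  51  52  54  54  54 
[... 707 characters left out ...]
 143 181
  194 195]
 [212 208 191 145  87  49  37  35  37  39  44  40  38  45  51  91 152 193
  207 207]
 [214 207 192 154 102  70  57  52  39  41  42  43  46  44  52  91 151 196
  210 210]
 [213 211 203 178 146 127 118 100  64  40  42  48  61  70  83 117 166 198
  211 213]
 [214 213 212 203 193 185 178 150  91  49  44  66 102 124 142 162 189 206
  212 211]
 [212 211 214 211 210 211 202 169 109  56  54  93 144 175 191 198 207 211
  210 212]
 [215 214 214 215 211 216 207 182 133  85  81 121 170 201 208 213 210 212
  213 212]
 [213 213 212 213 214 214 214 197 165 124 119 152 190 210 212 211 213 212
  211 211]
 [215 213 211 214 216 214 215 208 182 142 134 167 201 213 213 210 211 212
  213 212]]
```

```bash
python3 -m inch '[{"ax":0,"ay":0.0,"az":0,"dx":1,"dy":-1,"dz":26,"gripper":50},{"ax":0,"ay":0,"az":0,"dx":0,"dy":0,"dz":26,"gripper":50},{"ax":0,"ay":0,"az":0,"dx":0,"dy":0,"dz":15,"gripper":50},{"ax":0,"ay":0,"az":0,"dx":0,"dy":0,"dz":9,"gripper":50},{"ax":0,"ay":0,"az":0,"dx":0,"dy":0,"dz":0,"gripper":50}]' 8
python3 -c "
from h import *
from rig import robot,optics
goal(robot.get_obs(),[.5245,.2378,.074],np.radians(-1.9))
for n in('side',):
    c=optics.camera(n);np.savez(n+'2.npz',**c);im=c['img'][:,:,::-1]
    z=im[190:300,250:370]
    cv2.imwrite('pics/%s2.png'%n,cv2.resize(z,None,fx=5,fy=5,interpolation=2))
goal(robot.get_obs(),[.5245,.2378,.074],np.radians(-1.9))
"
```

```text
time: 2.5
position: [0.5255, 0.238, 0.0773]
tool_rot: [0.016, 1.0, -0.0, -0.0]
ft_force: [-0.3, -0.0, 0.1]
grip_width: 0.0431
pos [0.5255 0.238  0.0773] theta deg -1.88 t 2.5
 shift now mm [ 1.01 -0.27  3.26] rotvec [-0.0003 -0.001   0.0003]  shift in goal axes [ 1.01 -0.27  3.26]
pos [0.5261 0.2382 0.078 ] theta deg -1.88 t 2.55
 shift now mm [ 1.59 -0.41  3.99] rotvec [0.0001 0.0005 0.0003]  shift in goal axes [ 1.59 -0.41  4.  ]
```

View pics/side2.png

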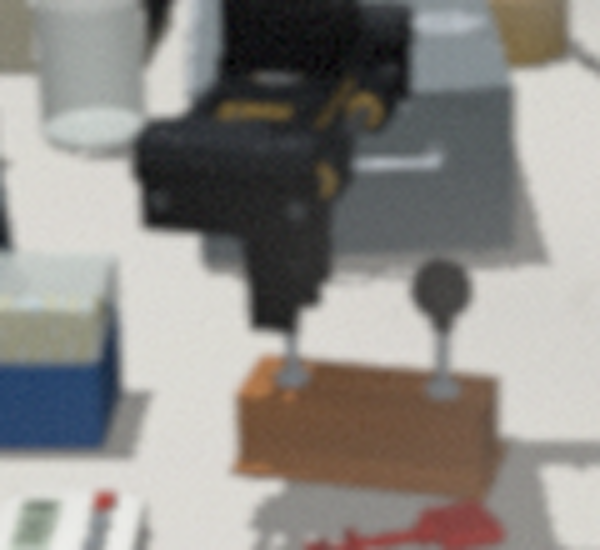

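```bash
python3 -m inch '[{"ax":0,"ay":0.0,"az":0,"dx":1,"dy":0,"dz":3,"gripper":30},{"ax":0,"ay":0,"az":0,"dx":0,"dy":0,"dz":0,"gripper":14},{"ax":0,"ay":0,"az":0,"dx":0,"dy":0,"dz":0,"gripper":14},{"ax":0,"ay":0,"az":0,"dx":0,"dy":0,"dz":0,"gripper":14}]' 4
python3 -m inch '[{"ax":0,"ay":0.0,"az":0,"dx":0,"dy":0,"dz":0,"gripper":0},{"ax":0,"ay":0,"az":0,"dx":0,"dy":0,"dz":0,"gripper":0},{"ax":0,"ay":0,"az":0,"dx":0,"dy":0,"dz":0,"gripper":0}]' 4
python3 -c "
from rig import robot;print(robot.get_obs())"
```

```text
time: 2.95
position: [0.5251, 0.2381, 0.075]
tool_rot: [0.016, 1.0, 0.0, 0.0]
ft_force: [-0.1, 0.0, -0.5]
grip_width: 0.0196
time: 3.25
position: [0.525, 0.238, 0.0747]
tool_rot: [0.016, 1.0, 0.0, 0.0]
ft_force: [0.4, -0.1, 0.7]
grip_width: 0.0086
{'time': 3.25, 'q': array([ 2.31872555e-01,  6.69271030e-01,  1.67443427e+00,  3.09610168e-05,
        7.97568782e-01, -1.30608571e+00]), 'joint_velocities': array([ 0.00082744, -0.00103412,  0.00062677, -0.00051984, -0.00098288,
        0.000801  ]), 'joint_torque': array([-4.43120452e-02, -4.28280938e+01, -1.09042320e+01, -2.57892720e-02,
        4.95966012e-02,  9.41295843e-05]), 'position': array([0.52499792, 0.23802146, 0.07471597]), 'tool_rot': array([1.64291037e-02, 9.99865020e-01, 4.98845957e-05, 1.51676794e-04]), 'ft_force': array([ 0.40068168, -0.12044686,  0.73157581]), 'moment': array([ 0.01547638,  0.06706613, -0.01893265]), 'grip_width': 0.008580651366547334}
```

```bash
python3 -m inch '[{"ax":0,"ay":0.0,"az":0,"dx":0,"dy":0,"dz":0,"gripper":0},{"ax":0,"ay":0,"az":0,"dx":0,"dy":0,"dz":0,"gripper":0},{"ax":0,"ay":0,"az":0,"dx":0,"dy":0,"dz":-3,"gripper":0},{"ax":0,"ay":0,"az":0,"dx":0,"dy":0,"dz":-3,"gripper":0},{"ax":0,"ay":0,"az":0,"dx":0,"dy":0,"dz":-4,"gripper":0}]' 25
python3 -m inch '[{"ax":0,"ay":0.0,"az":0,"dx":0,"dy":0,"dz":-10,"gripper":0},{"ax":0,"ay":0,"az":0,"dx":0,"dy":0,"dz":-20,"gripper":0},{"ax":0,"ay":0,"az":0,"dx":0,"dy":0,"dz":-30,"gripper":0},{"ax":0,"ay":0,"az":0,"dx":0,"dy":0,"dz":-35,"gripper":0},{"ax":0,"ay":0,"az":0,"dx":0,"dy":0,"dz":0,"gripper":0}]' 25
python3 -c "
from h import *
from rig import robot,optics
goal(robot.get_obs(),[.5133,-.0855,.18],np.radians(14.6))
for n in('side',):
    c=optics.camera(n);np.savez(n+'3.npz',**c);im=c['img'][:,:,::-1]
    z=im[160:300,250:370]
    cv2.imwrite('pics/%s3.png'%n,cv2.resize(z,None,fx=4,fy=4,interpolation=2))
"
```

```text
time: 3.75
position: [0.5246, 0.2379, 0.0846]
tool_rot: [0.016, 1.0, -0.0, -0.0]
ft_force: [-0.1, -0.1, -1.3]
grip_width: 0.0091
time: 4.25
position: [0.5283, 0.239, 0.1851]
tool_rot: [0.016, 1.0, 0.001, 0.005]
ft_force: [1.3, -0.6, -0.3]
grip_width: 0.0089
pos [0.5283 0.239  0.1851] theta deg -1.86 t 4.25
 shift now mm [   4.5  -324.81    4.08] rotvec [ 0.0014  0.0112 -0.2873]  shift in goal axes [  96.32 -310.22    5.09]
```

View pics/side3.png

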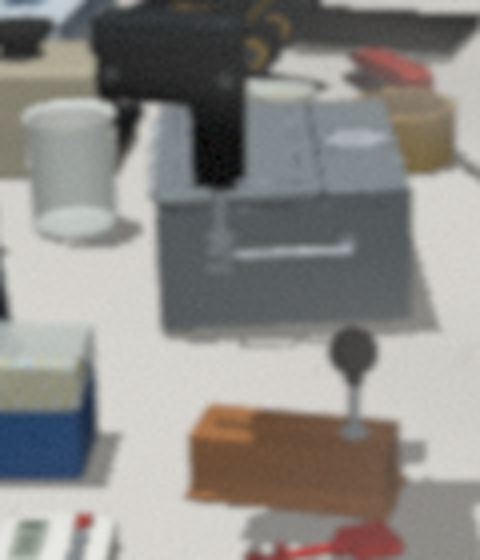

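```bash
python3 -m inch '[{"ax":0,"ay":0,"az":0,"dx":0,"dy":-30,"dz":0,"gripper":0},{"ax":0,"ay":0,"az":0,"dx":0,"dy":-45,"dz":0,"gripper":0},{"ax":0,"ay":0,"az":0,"dx":0,"dy":-45,"dz":0,"gripper":0},{"ax":0,"ay":0,"az":0,"dx":0,"dy":-45,"dz":0,"gripper":0},{"ax":0,"ay":0,"az":0,"dx":0,"dy":-45,"dz":0,"gripper":0},{"ax":0,"ay":0,"az":0,"dx":0,"dy":-45,"dz":0,"gripper":0},{"ax":0,"ay":0,"az":0,"dx":0,"dy":-40,"dz":0,"gripper":0},{"ax":0,"ay":0,"az":0,"dx":0,"dy":-30,"dz":0,"gripper":0}]' 25
python3 -m inch '[{"ax":0,"ay":0,"az":-0.144,"dx":0,"dy":0,"dz":0,"gripper":0},{"ax":0,"ay":0,"az":-0.144,"dx":0,"dy":0,"dz":0,"gripper":0},{"ax":0,"ay":0,"az":0,"dx":0,"dy":0,"dz":0,"gripper":0},{"ax":0,"ay":0,"az":0,"dx":0,"dy":0,"dz":0,"gripper":0}]' 25
python3 -c "
from h import *
from rig import robot,optics
goal(robot.get_obs(),[.5133,-.0855,.18],np.radians(14.6))
"
```

```text
time: 5.1
position: [0.5132, -0.0891, 0.1787]
tool_rot: [0.017, 1.0, 0.0, -0.001]
ft_force: [1.2, -0.1, 0.4]
grip_width: 0.009
time: 5.5
position: [0.5136, -0.0865, 0.1789]
tool_rot: [-0.126, 0.992, 0.0, -0.001]
ft_force: [-0.1, 0.6, -0.5]
grip_width: 0.0087
pos [ 0.5136 -0.0865  0.1789] theta deg 14.45 t 5.5
 shift now mm [-0.    1.05 -1.07] rotvec [ 0.001  -0.0014 -0.0026]  shift in goal axes [-0.01  1.04 -1.07]
```

Now lower to about 12 mm above the plate and look from both cameras.

```bash
python3 -m inch '[{"ax":0,"ay":0,"az":0,"dx":0,"dy":1,"dz":8,"gripper":0},{"ax":0,"ay":0,"az":0,"dx":0,"dy":0,"dz":4,"gripper":0},{"ax":0,"ay":0,"az":0,"dx":0,"dy":0,"dz":0,"gripper":0},{"ax":0,"ay":0,"az":0,"dx":0,"dy":0,"dz":0,"gripper":0}]' 25
python3 -c "
from h import *
from rig import robot,optics
goal(robot.get_obs(),[.5133,-.0855,.1647],np.radians(14.6))
for n in('side','top'):
    c=optics.camera(n);np.savez(n+'4.npz',**c);im=c['img'][:,:,::-1]
    z=im[150:230,290:390] if n=='side' else im[150:250,310:430]
    cv2.imwrite('pics/%s4.png'%n,cv2.resize(z,None,fx=6,fy=6,interpolation=2))
"
```

```text
time: 5.9
position: [0.5138, -0.0856, 0.1672]
tool_rot: [-0.127, 0.992, 0.0, -0.0]
ft_force: [0.3, -0.1, -0.3]
grip_width: 0.0084
pos [ 0.5138 -0.0856  0.1672] theta deg 14.62 t 5.9
 shift now mm [0.45 0.21 2.51] rotvec [ 0.0004 -0.0006  0.0003]  shift in goal axes [0.45 0.21 2.51]
```

View pics/side4.png

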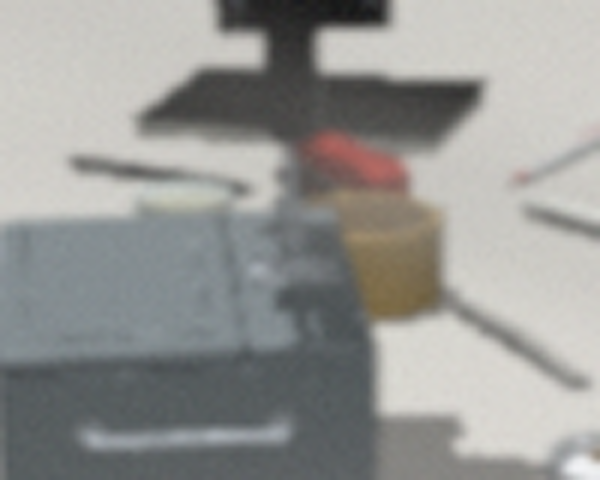

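View pics/top4.png

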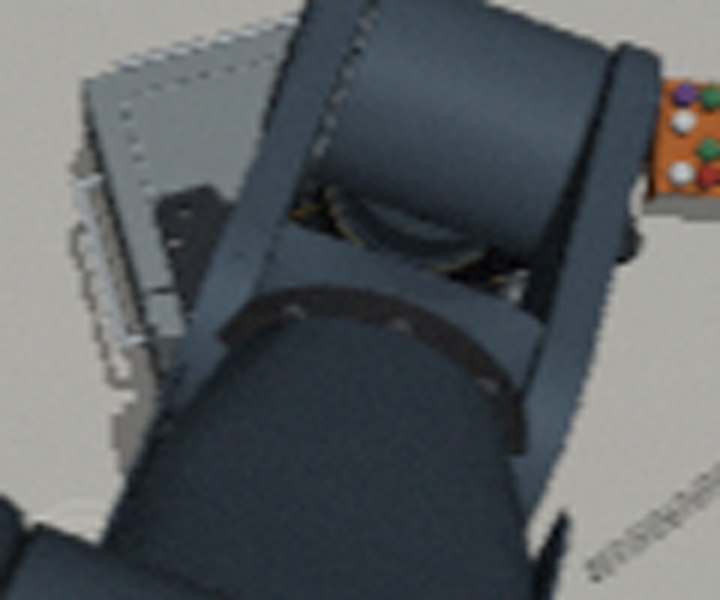

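The side view shows the key hanging upright above the plate, with its shank at crop x≈290. The top view is blocked by the arm. I'll measure the shank column against the projected tool axis.

```bash
python3 -c "
from h import *
s=load('side4.npz');g=cv2.cvtColor(s['img'],cv2.COLOR_RGB2GRAY).astype(int)
print('cols 326..352');
for r in range(168,206): print(r,g[r,328:352])
T=np.array([.5136,-.0857,0]);K=.1672-.0347
for dz in(.037,.03,.015,.003,0,-.004,-.0075,-.018): print(dz,proj(s,T+[0,0,K+dz]))
print('hole',proj(s,[.5133,-.0855,.102]),'1mm x',proj(s,[.5143,-.0855,.102]))
"
```

```text
cols 326..352
168 [71 74 72 72 70 69 73 70 74 75 71 75 70 76 82 85 79 77 78 75 78 78 77 76]
169 [73 74 74 75 74 75 74 73 73 71 75 76 77 76 82 82 81 78 82 75 80 77 78 75]
170 [84 82 83 81 80 77 77 74 74 74 73 75 77 78 83 86 83 81 83 84 79 81 81 83]
171 [108 107 104  98  99  94  89  80  75  74  74  75  77  77  83  88  91  93
  89  90  87  83  86  85]
172 [125 124 119 119 121 119 113  96  79  77  77  76  80  85  90  96 103 107
 108 102 103 100 101  96]
173 [150 146 149 145 149 148 145 132 115  96  89  85  86  89  98 107 113 118
 117 115 110 118 118 117]
174 [186 185 184 184 183 185 182 173 155 129 107  94  90  96 102 106 114 120
 117 119 117 122 123 127]
175 [199 199 197 203 199 202 197 194 176 146 120 103  93  91 100 104 110 110
 113 116 118 120 122 122]
176 [200 200 201 200 201 200 202 196 177 153 127 108  96  98  92  93  97 104
 105 111 114 118 121 122]
177 [202 202 202 201 200 199 200 190 167 146 127 110  98  94  91  94  97  99
 102 103 109 115 119 124]
178 [197 199 201 200 201 200 195 176 143 123 117 106  94  91  92  94  95  92
  96  99 100 106 115 120]
179 [179 183 191 196 201 200
[... 2410 characters left out ...]
 87  84
  82  83  87  95 106 109]
203 [134 125 123 134 140 136 138 136 140 132 119  98  90 104 106  93  84  84
  84  81  84  92  99 112]
204 [137 128 127 135 140 139 139 138 139 135 125 102  93 103 109  99  89  85
  83  81  85  84  95 119]
205 [138 133 130 134 140 138 141 138 140 139 130 113  96  95 101 103  85  86
  82  85  82  81  90 123]
0.037 [[338.3176103  170.86298158]]
0.03 [[338.34903569 173.28851997]]
0.015 [[338.41598556 178.45598229]]
0.003 [[338.46916575 182.56064387]]
0 [[338.48240847 183.58277071]]
-0.004 [[338.50003304 184.94310613]]
-0.0075 [[338.51542425 186.13106198]]
-0.018 [[338.56142907 189.68190024]]
hole [[338.70799255 193.91071819]] 1mm x [[338.35981425 193.89550757]]
```

```bash
python3 -c "
from h import *
s=load('side4.npz');cv2.imwrite('pics/side4z.png',cv2.resize(s['img'][160:215,315:365,::-1],None,fx=10,fy=10,interpolation=0))"
```

```text
(no output)
```

View pics/side4z.png

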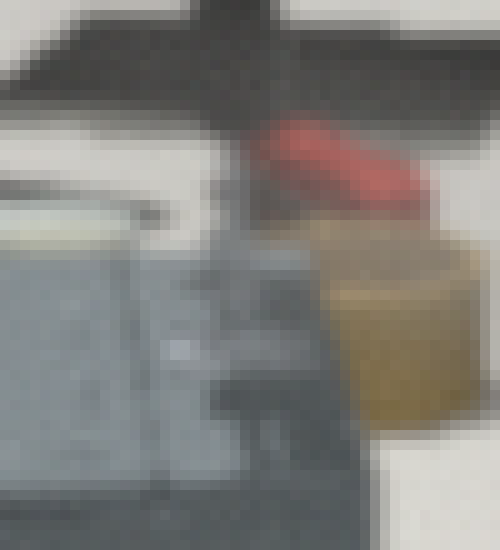

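```bash
python3 -c "
from h import *
s=load('side3.npz')
T=np.array([.5265,.2388,.1855])
for n,dz in dict(tcp=0,col=-.0317,colb=-.0347,bit=-.0422,tip=-.0527).items(): print(n,(proj(s,T+[0,0,dz])-[250,160])*4)
print('finger back end',(proj(s,T+[0,.0195,0])-[250,160])*4)
s2=load('side2.npz')
for z in(.040,.043): print('collar in block',z,proj(s2,[.525,.238,z]))
cv2.imwrite('pics/s3z.png',cv2.resize(s['img'][195:240,285:335,::-1],None,fx=10,fy=10,interpolation=0))"
```

```text
tcp [[223.40412329 178.32468497]]
col [[225.53051282 233.22577317]]
colb [[225.72938242 238.36037204]]
bit [[226.22479209 251.15131641]]
tip [[226.91416122 268.95008501]]
finger back end [[214.61823735 190.78307226]]
collar in block 0.04 [[308.92929069 265.12564087]]
collar in block 0.043 [[308.88384082 263.9336145 ]]
```

View pics/s3z.png

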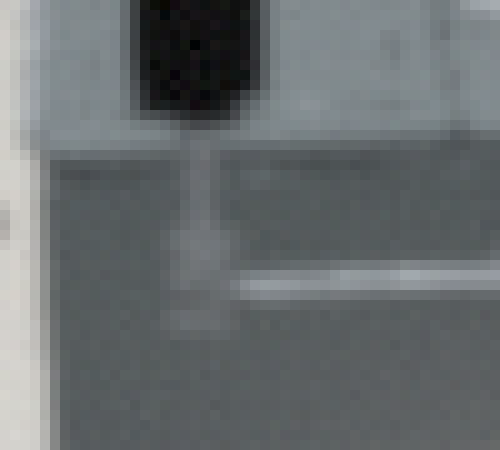

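The side view matches the expected grasp geometry: the collar is at rows 183–184 and the tip at about 190. The key's column is about 0.4 px left of the hole, so I'll shift about 0.8 mm toward −x and lower it slowly.

```bash
python3 -m inch '[{"ax":0,"ay":0,"az":0,"dx":0.8,"dy":0.1,"dz":5,"gripper":0},{"ax":0,"ay":0,"az":0,"dx":0,"dy":0,"dz":4,"gripper":0},{"ax":0,"ay":0,"az":0,"dx":0,"dy":0,"dz":1,"gripper":0},{"ax":0,"ay":0,"az":0,"dx":0,"dy":0,"dz":0,"gripper":0}]' 25
python3 -m inch '[{"ax":0,"ay":0,"az":0,"dx":0,"dy":0,"dz":1,"gripper":0},{"ax":0,"ay":0,"az":0,"dx":0,"dy":0,"dz":1,"gripper":0},{"ax":0,"ay":0,"az":0,"dx":0,"dy":0,"dz":1,"gripper":0}]' 25
python3 -m inch '[{"ax":0,"ay":0,"az":0,"dx":0,"dy":0,"dz":1,"gripper":0},{"ax":0,"ay":0,"az":0,"dx":0,"dy":0,"dz":1,"gripper":0}]' 25
python3 -c "
from rig import robot;o=robot.get_obs();print(o['moment'],o['ft_force'],o['position'])"
```

```text
time: 6.4
position: [0.5129, -0.0859, 0.1572]
tool_rot: [-0.127, 0.992, 0.0, -0.0]
ft_force: [-1.0, 0.2, -0.4]
grip_width: 0.0087
time: 6.7
position: [0.5132, -0.086, 0.1546]
tool_rot: [-0.127, 0.992, -0.0, 0.0]
ft_force: [0.7, 1.0, -1.1]
grip_width: 0.0094
time: 6.9
position: [0.5132, -0.086, 0.1525]
tool_rot: [-0.127, 0.992, -0.0, 0.0]
ft_force: [-0.2, 0.3, -0.3]
grip_width: 0.0091
[ 0.0730283   0.01789334 -0.006214  ] [-0.21690674  0.26209097 -0.28203307] [ 0.51315497 -0.08595347  0.15249565]
```

```bash
for i in 1 2 3; do python3 -m inch '[{"ax":0,"ay":0,"az":0,"dx":0,"dy":0,"dz":1,"gripper":0},{"ax":0,"ay":0,"az":0,"dx":0,"dy":0,"dz":0.5,"gripper":0}]' 25 | grep -E "pos|force"; done
```

```text
position: [0.513, -0.0859, 0.1509]
ft_force: [-0.0, -0.5, -0.1]
position: [0.5131, -0.0859, 0.1495]
ft_force: [-0.6, 0.4, -0.4]
position: [0.513, -0.0859, 0.148]
ft_force: [0.2, -0.1, 0.1]
```

```bash
for i in 1 2 3 4; do python3 -m inch '[{"ax":0,"ay":0,"az":0,"dx":0,"dy":0,"dz":1,"gripper":0},{"ax":0,"ay":0,"az":0,"dx":0,"dy":0,"dz":1,"gripper":0}]' 25 | grep -E "pos|force"; done
```

```text
position: [0.5131, -0.0859, 0.146]
ft_force: [0.0, 0.0, -0.3]
position: [0.5131, -0.0859, 0.144]
ft_force: [-0.4, 1.1, 0.2]
position: [0.513, -0.0857, 0.142]
ft_force: [-0.0, 1.5, 0.8]
position: [0.513, -0.0857, 0.14]
ft_force: [-1.1, 1.2, 0.4]
```

```bash
for i in 1 2; do python3 -m inch '[{"ax":0,"ay":0,"az":0,"dx":0,"dy":0,"dz":1,"gripper":0}]' 25 | grep -E "pos|force"; done;  for i in 1 2 3; do python3 -m inch '[{"ax":0,"ay":0,"az":0,"dx":0,"dy":0,"dz":0.5,"gripper":0}]' 25 | grep -E "pos|force"; done
```

```text
position: [0.513, -0.0857, 0.139]
ft_force: [-0.4, 2.5, 1.4]
position: [0.513, -0.0857, 0.1379]
ft_force: [-0.2, 2.7, 1.2]
position: [0.513, -0.0858, 0.1374]
ft_force: [-0.9, 2.7, 1.4]
position: [0.513, -0.0858, 0.137]
ft_force: [-0.1, 2.1, 2.2]
position: [0.5131, -0.0858, 0.1367]
ft_force: [-1.1, 2.7, 6.3]
```

```bash
python3 -m inch '[{"ax":0,"ay":0,"az":0,"dx":0,"dy":0.5,"dz":0,"gripper":0},{"ax":0,"ay":0,"az":0,"dx":0,"dy":0,"dz":0,"gripper":0}]' 25 | grep -E "pos|force"
python3 -c "
from h import *
from rig import robot,optics
o=robot.get_obs();print(o['moment'],o['ft_force'],o['position'],np.degrees(theta(o['tool_rot'])),o['q'][5],o['joint_torque'][5])
c=optics.camera('side');np.savez('side5.npz',**c)
cv2.imwrite('pics/s5z.png',cv2.resize(c['img'][155:215,295:375,::-1],None,fx=9,fy=9,interpolation=2))"
```

```text
position: [0.513, -0.0857, 0.1367]
ft_force: [-1.2, 1.2, 2.9]
[ 0.38579838  0.30928796 -0.00342064] [-1.22235203  1.15607247  2.89035438] [ 0.51302525 -0.08565017  0.13669206] 14.636771116398917 -2.20614712013199 0.001726416994642932
```

View pics/s5z.png

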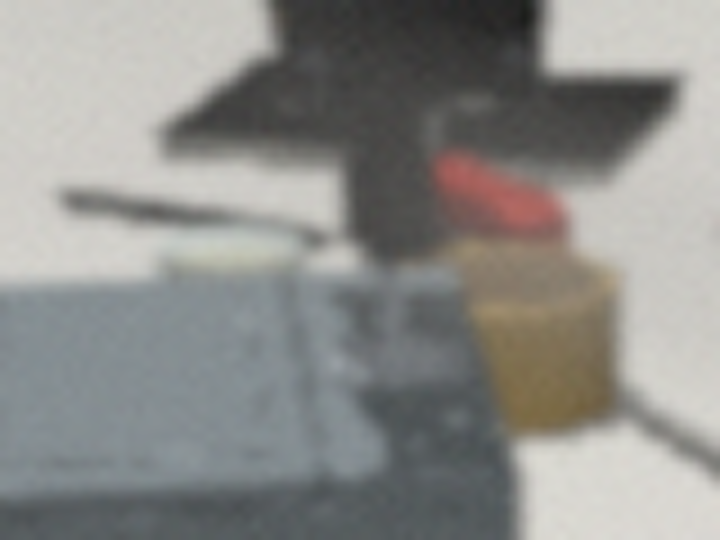

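The view shows the collar resting on the plate at about crop (385,330), with the contact force as a further sign that it is home. Now I'll turn it in small steps while reading the moment.

```bash
cat > m.py <<'E'
from h import *
from rig import robot
o=robot.get_obs();print("th",round(theta(o["tool_rot"]),4),"turn",round(.2555-theta(o["tool_rot"]),4),"Mz",np.round(o["moment"],3),"j6",round(o["joint_torque"][5],3),"F",np.round(o["ft_force"],1),np.round(o["position"],4),"t",o["time"])
E
python3 m.py
python3 -m inch '[{"ax":0,"ay":0,"az":0.04,"dx":0,"dy":0,"dz":0,"gripper":0},{"ax":0,"ay":0,"az":0.04,"dx":0,"dy":0,"dz":0,"gripper":0}]' 25 >/dev/null; python3 m.py
python3 -m inch '[{"ax":0,"ay":0,"az":0.04,"dx":0,"dy":0,"dz":0,"gripper":0},{"ax":0,"ay":0,"az":0.04,"dx":0,"dy":0,"dz":0,"gripper":0}]' 25 >/dev/null; python3 m.py
python3 -m inch '[{"ax":0,"ay":0,"az":0.04,"dx":0,"dy":0,"dz":0,"gripper":0}]' 25 >/dev/null; python3 m.py
```

```text
th 0.2554 turn 0.0001 Mz [ 0.397  0.246 -0.006] j6 -0.0 F [-1.4  2.   3.4] [ 0.513  -0.0857  0.1367] t 9.05
th 0.1735 turn 0.082 Mz [0.619 0.208 0.001] j6 -0.237 F [-1.   1.9  3.4] [ 0.5131 -0.0855  0.1367] t 9.25
th 0.0934 turn 0.1621 Mz [0.684 0.158 0.031] j6 -0.231 F [-1.1  3.2  3.9] [ 0.5132 -0.0853  0.1367] t 9.45
th 0.0533 turn 0.2022 Mz [ 0.646  0.161 -0.033] j6 -0.231 F [-0.8  3.5  1.9] [ 0.5132 -0.0853  0.1367] t 9.55
```

```bash

python3 -m inch '[{"ax":0,"ay":0,"az":0.04,"dx":0.2,"dy":0.6,"dz":0,"gripper":0},{"ax":0,"ay":0,"az":0.04,"dx":0,"dy":0,"dz":0,"gripper":0}]' 25 >/dev/null; python3 m.py
python3 -m inch '[{"ax":0,"ay":0,"az":0.04,"dx":0,"dy":0,"dz":0,"gripper":0},{"ax":0,"ay":0,"az":0.04,"dx":0,"dy":0,"dz":0,"gripper":0}]' 25 >/dev/null; python3 m.py
python3 -m inch '[{"ax":0,"ay":0,"az":0.04,"dx":0,"dy":0,"dz":0,"gripper":0},{"ax":0,"ay":0,"az":0.04,"dx":0,"dy":0,"dz":0,"gripper":0}]' 25 >/dev/null; python3 m.py
python3 -m inch '[{"ax":0,"ay":0,"az":0.04,"dx":0,"dy":0,"dz":0,"gripper":0},{"ax":0,"ay":0,"az":0.04,"dx":0,"dy":0,"dz":0,"gripper":0}]' 25 >/dev/null; python3 m.py
python3 -m inch '[{"ax":0,"ay":0,"az":0.04,"dx":0,"dy":0,"dz":0,"gripper":0},{"ax":0,"ay":0,"az":0.04,"dx":0,"dy":0,"dz":0,"gripper":0}]' 25 >/dev/null; python3 m.py
```

```text
th -0.0263 turn 0.2818 Mz [ 0.438  0.14  -0.023] j6 -0.229 F [-0.5  2.5  2.8] [ 0.5132 -0.085   0.1367] t 9.75
th -0.1065 turn 0.362 Mz [0.409 0.116 0.052] j6 -0.232 F [-1.3  1.7  3. ] [ 0.5131 -0.085   0.1367] t 9.95
th -0.1864 turn 0.4419 Mz [0.447 0.108 0.052] j6 -0.232 F [-0.1  2.3  3.5] [ 0.5131 -0.0849  0.1367] t 10.15
th -0.2665 turn 0.522 Mz [0.483 0.16  0.018] j6 -0.232 F [-1.4  2.9  2.6] [ 0.5132 -0.085   0.1367] t 10.35
th -0.3465 turn 0.602 Mz [0.423 0.185 0.058] j6 -0.232 F [-1.1  1.7  2.5] [ 0.5132 -0.085   0.1367] t 10.55
```

```bash
cat > chk.py <<'E'
from h import *
from rig import robot
import sys
o=robot.get_obs();print("turn",round(.2555-theta(o["tool_rot"]),4),"Mz",np.round(o["moment"][2],3),"j6",round(o["joint_torque"][5],3),"F",np.round(o["ft_force"],1),"t",o["time"])
sys.exit(1 if o["moment"][2]>.17 else 0)
E
python3 -m inch '[{"ax":0,"ay":0,"az":0.02,"dx":0,"dy":0,"dz":0,"gripper":0},{"ax":0,"ay":0,"az":0.02,"dx":0,"dy":0,"dz":0,"gripper":0}]' 25 >/dev/null; python3 chk.py && 
python3 -m inch '[{"ax":0,"ay":0,"az":0.02,"dx":0,"dy":0,"dz":0,"gripper":0},{"ax":0,"ay":0,"az":0.02,"dx":0,"dy":0,"dz":0,"gripper":0}]' 25 >/dev/null; python3 chk.py && 
python3 -m inch '[{"ax":0,"ay":0,"az":0.02,"dx":0,"dy":0,"dz":0,"gripper":0},{"ax":0,"ay":0,"az":0.02,"dx":0,"dy":0,"dz":0,"gripper":0}]' 25 >/dev/null; python3 chk.py && 
python3 -m inch '[{"ax":0,"ay":0,"az":0.02,"dx":0,"dy":0,"dz":0,"gripper":0}]' 25 >/dev/null; python3 chk.py && 
python3 -m inch '[{"ax":0,"ay":0,"az":0.02,"dx":0,"dy":0,"dz":0,"gripper":0}]' 25 >/dev/null; python3 chk.py
```

```text
turn 0.6411 Mz 0.001 j6 -0.098 F [0.6 1.9 2.4] t 10.75
turn 0.6818 Mz 0.036 j6 -0.1 F [1.1 1.5 3. ] t 10.95
turn 0.7218 Mz 0.107 j6 -0.049 F [1.1 2.9 3. ] t 11.15
turn 0.7418 Mz 0.093 j6 -0.037 F [1.  3.3 4.6] t 11.25
turn 0.7619 Mz 0.093 j6 -0.036 F [1.2 2.6 3.5] t 11.35
```

```bash

python3 -m inch '[{"ax":0,"ay":0,"az":0.01,"dx":0,"dy":0,"dz":0,"gripper":0}]' >/dev/null; python3 chk.py && 
python3 -m inch '[{"ax":0,"ay":0,"az":0.01,"dx":0,"dy":0,"dz":0,"gripper":0}]' >/dev/null; python3 chk.py && 
python3 -m inch '[{"ax":0,"ay":0,"az":0.01,"dx":0,"dy":0,"dz":0,"gripper":0}]' >/dev/null; python3 chk.py && 
python3 -m inch '[{"ax":0,"ay":0,"az":0.01,"dx":0,"dy":0,"dz":0,"gripper":0}]' >/dev/null; python3 chk.py && 
python3 -m inch '[{"ax":0,"ay":0,"az":0.01,"dx":0,"dy":0,"dz":0,"gripper":0}]' >/dev/null; python3 chk.py && 
python3 -m inch '[{"ax":0,"ay":0,"az":0.01,"dx":0,"dy":0,"dz":0,"gripper":0}]' >/dev/null; python3 chk.py && 
python3 -m inch '[{"ax":0,"ay":0,"az":0.01,"dx":0,"dy":0,"dz":0,"gripper":0}]' >/dev/null; python3 chk.py && 
python3 -m inch '[{"ax":0,"ay":0,"az":0.01,"dx":0,"dy":0,"dz":0,"gripper":0}]' >/dev/null; python3 chk.py
```

```text
turn 0.7714 Mz 0.088 j6 0.07 F [0.9 3.1 3.9] t 11.45
turn 0.7811 Mz 0.067 j6 0.036 F [0.6 3.2 4.3] t 11.55
turn 0.7912 Mz 0.134 j6 0.034 F [1.8 3.1 4.2] t 11.65
turn 0.8012 Mz 0.095 j6 0.036 F [0.8 2.1 5.2] t 11.75
turn 0.8112 Mz 0.091 j6 0.037 F [1.8 2.3 4.1] t 11.85
turn 0.8211 Mz 0.127 j6 0.039 F [1.3 3.2 4.9] t 11.95
turn 0.8312 Mz 0.139 j6 0.041 F [0.9 3.  4.2] t 12.05
turn 0.8412 Mz 0.092 j6 0.042 F [2.4 3.1 4.6] t 12.15
```

```bash
sed -i 's/sys.exit.*/sys.exit(1 if o["moment"][2]>.2 or o["joint_torque"][5]>.09 else 0)/' chk.py
python3 -m inch '[{"ax":0,"ay":0,"az":0.01,"dx":0,"dy":0,"dz":0,"gripper":0}]' >/dev/null && python3 chk.py && 
python3 -m inch '[{"ax":0,"ay":0,"az":0.01,"dx":0,"dy":0,"dz":0,"gripper":0}]' >/dev/null && python3 chk.py && 
python3 -m inch '[{"ax":0,"ay":0,"az":0.01,"dx":0,"dy":0,"dz":0,"gripper":0}]' >/dev/null && python3 chk.py && 
python3 -m inch '[{"ax":0,"ay":0,"az":0.01,"dx":0,"dy":0,"dz":0,"gripper":0}]' >/dev/null && python3 chk.py && 
python3 -m inch '[{"ax":0,"ay":0,"az":0.01,"dx":0,"dy":0,"dz":0,"gripper":0}]' >/dev/null && python3 chk.py && 
python3 -m inch '[{"ax":0,"ay":0,"az":0.01,"dx":0,"dy":0,"dz":0,"gripper":0}]' >/dev/null && python3 chk.py && 
python3 -m inch '[{"ax":0,"ay":0,"az":0.01,"dx":0,"dy":0,"dz":0,"gripper":0}]' >/dev/null && python3 chk.py && 
python3 -m inch '[{"ax":0,"ay":0,"az":0.01,"dx":0,"dy":0,"dz":0,"gripper":0}]' >/dev/null && python3 chk.py && 
python3 -m inch '[{"ax":0,"ay":0,"az":0.01,"dx":0,"dy":0,"dz":0,"gripper":0}]' >/dev/null && python3 chk.py && 
python3 -m inch '[{"ax":0,"ay":0,"az":0.01,"dx":0,"dy":0,"dz":0,"gripper":0}]' >/dev/null && python3 chk.py
```

```text
turn 0.8512 Mz 0.153 j6 0.043 F [2.  3.  5.2] t 12.25
turn 0.8612 Mz 0.099 j6 0.045 F [1.  3.4 4.9] t 12.35
turn 0.8712 Mz 0.119 j6 0.047 F [2.2 1.5 5.6] t 12.45
turn 0.8811 Mz 0.105 j6 0.049 F [2.  2.6 5.2] t 12.55
turn 0.8911 Mz 0.097 j6 0.049 F [1.1 3.5 5.1] t 12.65
turn 0.9012 Mz 0.112 j6 0.051 F [1.5 2.2 4.9] t 12.75
turn 0.9111 Mz 0.107 j6 0.053 F [1.4 3.  4.5] t 12.85
turn 0.9211 Mz 0.114 j6 0.052 F [1.3 2.8 4.9] t 12.95
turn 0.9311 Mz 0.121 j6 0.055 F [1.5 3.8 4.6] t 13.05
turn 0.9411 Mz 0.15 j6 0.055 F [1.  3.  5.3] t 13.15
```

```bash

python3 -m inch '[{"ax":0,"ay":0,"az":0.01,"dx":0.2,"dy":0.5,"dz":0,"gripper":0}]' >/dev/null && python3 chk.py && 
python3 -m inch '[{"ax":0,"ay":0,"az":0.01,"dx":0,"dy":0,"dz":0,"gripper":0}]' >/dev/null && python3 chk.py && 
python3 -m inch '[{"ax":0,"ay":0,"az":0.01,"dx":0,"dy":0,"dz":0,"gripper":0}]' >/dev/null && python3 chk.py && 
python3 -m inch '[{"ax":0,"ay":0,"az":0.01,"dx":0,"dy":0,"dz":0,"gripper":0}]' >/dev/null && python3 chk.py && 
python3 -m inch '[{"ax":0,"ay":0,"az":0.01,"dx":0,"dy":0,"dz":0,"gripper":0}]' >/dev/null && python3 chk.py && 
python3 -m inch '[{"ax":0,"ay":0,"az":0.01,"dx":0,"dy":0,"dz":0,"gripper":0}]' >/dev/null && python3 chk.py && 
python3 -m inch '[{"ax":0,"ay":0,"az":0.01,"dx":0,"dy":0,"dz":0,"gripper":0}]' >/dev/null && python3 chk.py && 
python3 -m inch '[{"ax":0,"ay":0,"az":0.01,"dx":0,"dy":0,"dz":0,"gripper":0}]' >/dev/null && python3 chk.py && 
python3 -m inch '[{"ax":0,"ay":0,"az":0.01,"dx":0,"dy":0,"dz":0,"gripper":0}]' >/dev/null && python3 chk.py && 
python3 -m inch '[{"ax":0,"ay":0,"az":0.01,"dx":0,"dy":0,"dz":0,"gripper":0}]' >/dev/null && python3 chk.py
```

```text
turn 0.9508 Mz 0.113 j6 0.04 F [1.5 1.7 5.5] t 13.25
turn 0.9607 Mz 0.107 j6 0.058 F [1.5 1.8 5. ] t 13.35
turn 0.9708 Mz 0.161 j6 0.056 F [1.  1.7 4.5] t 13.45
turn 0.9808 Mz 0.129 j6 0.058 F [1.4 2.1 5.5] t 13.55
turn 0.9908 Mz 0.131 j6 0.057 F [1.1 1.9 5.8] t 13.65
turn 1.0008 Mz 0.146 j6 0.062 F [1.1 1.6 4.7] t 13.75
turn 1.0108 Mz 0.13 j6 0.059 F [2.7 1.6 5.1] t 13.85
turn 1.0208 Mz 0.099 j6 0.058 F [2.  1.9 5.6] t 13.95
turn 1.0308 Mz 0.136 j6 0.063 F [2.  1.5 4.4] t 14.05
turn 1.0408 Mz 0.126 j6 0.059 F [0.6 1.5 5.7] t 14.15
```

```bash

python3 -m inch '[{"ax":0,"ay":0,"az":0.01,"dx":0,"dy":0,"dz":-0.1,"gripper":0}]' >/dev/null && python3 chk.py && 
python3 -m inch '[{"ax":0,"ay":0,"az":0.01,"dx":0,"dy":0,"dz":0,"gripper":0}]' >/dev/null && python3 chk.py && 
python3 -m inch '[{"ax":0,"ay":0,"az":0.01,"dx":0,"dy":0,"dz":0,"gripper":0}]' >/dev/null && python3 chk.py && 
python3 -m inch '[{"ax":0,"ay":0,"az":0.01,"dx":0,"dy":0,"dz":0,"gripper":0}]' >/dev/null && python3 chk.py && 
python3 -m inch '[{"ax":0,"ay":0,"az":0.01,"dx":0,"dy":0,"dz":0,"gripper":0}]' >/dev/null && python3 chk.py && 
python3 -m inch '[{"ax":0,"ay":0,"az":0.01,"dx":0,"dy":0,"dz":0,"gripper":0}]' >/dev/null && python3 chk.py && 
python3 -m inch '[{"ax":0,"ay":0,"az":0.01,"dx":0,"dy":0,"dz":0,"gripper":0}]' >/dev/null && python3 chk.py && 
python3 -m inch '[{"ax":0,"ay":0,"az":0.01,"dx":0,"dy":0,"dz":0,"gripper":0}]' >/dev/null && python3 chk.py && 
python3 -m inch '[{"ax":0,"ay":0,"az":0.01,"dx":0,"dy":0,"dz":0,"gripper":0}]' >/dev/null && python3 chk.py && 
python3 -m inch '[{"ax":0,"ay":0,"az":0.01,"dx":0,"dy":0,"dz":0,"gripper":0}]' >/dev/null && python3 chk.py && 
python3 -m inch '[{"ax":0,"ay":0,"az":0.01,"dx":0,"dy":0,"dz":0,"gripper":0}]' >/dev/null && python3 chk.py && 
python3 -m inch '[{"ax":0,"ay":0,"az":0.01,"dx":0,"dy":0,"dz":0,"gripper":0}]' >/dev/null && python3 chk.py && 
python3 -m inch '[{"ax":0,"ay":0,"az":0.01,"dx":0,"dy":0,"dz":0,"gripper":0}]' >/dev/null && python3 chk.py && 
python3 -m inch '[{"ax":0,"ay":0,"az":0.01,"dx":0,"dy":0,"dz":0,"gripper":0}]' >/dev/null && python3 chk.py
```

```text
turn 1.0511 Mz 0.024 j6 -0.039 F [1.5 0.8 3.4] t 14.25
turn 1.0611 Mz 0.048 j6 -0.023 F [1.  0.5 5.4] t 14.35
turn 1.0711 Mz 0.037 j6 -0.016 F [0.8 1.5 3.7] t 14.45
turn 1.0811 Mz 0.019 j6 -0.013 F [0.3 0.9 5.2] t 14.55
turn 1.091 Mz 0.046 j6 -0.01 F [ 1.4 -0.5  4.2] t 14.65
turn 1.1009 Mz 0.096 j6 0.012 F [1.5 0.6 4.4] t 14.75
turn 1.1109 Mz 0.124 j6 0.023 F [1.4 0.5 4.2] t 14.85
turn 1.1209 Mz 0.074 j6 0.027 F [ 1.7 -0.4  4.9] t 14.95
turn 1.1309 Mz 0.041 j6 0.029 F [ 1.2 -0.   3.6] t 15.05
turn 1.141 Mz 0.041 j6 0.029 F [ 1.8 -0.2  4.5] t 15.15
turn 1.151 Mz 0.078 j6 0.03 F [1.3 0.6 4.5] t 15.25
turn 1.161 Mz 0.097 j6 0.031 F [ 1.5 -0.6  3.2] t 15.35
turn 1.171 Mz 0.061 j6 0.033 F [ 2.1 -0.4  3.7] t 15.45
turn 1.181 Mz 0.134 j6 0.05 F [ 1.7 -0.1  3.1] t 15.55
```

```bash
python3 -c "
from h import *
from rig import robot,optics
c=optics.camera('side');np.savez('side6.npz',**c)
cv2.imwrite('pics/s6z.png',cv2.resize(c['img'][140:220,265:375,::-1],None,fx=7,fy=7,interpolation=2))"; python3 chk.py
```

```text
turn 1.1812 Mz 0.148 j6 0.129 F [ 2.1 -0.4  4. ] t 15.6
```

View pics/s6z.png

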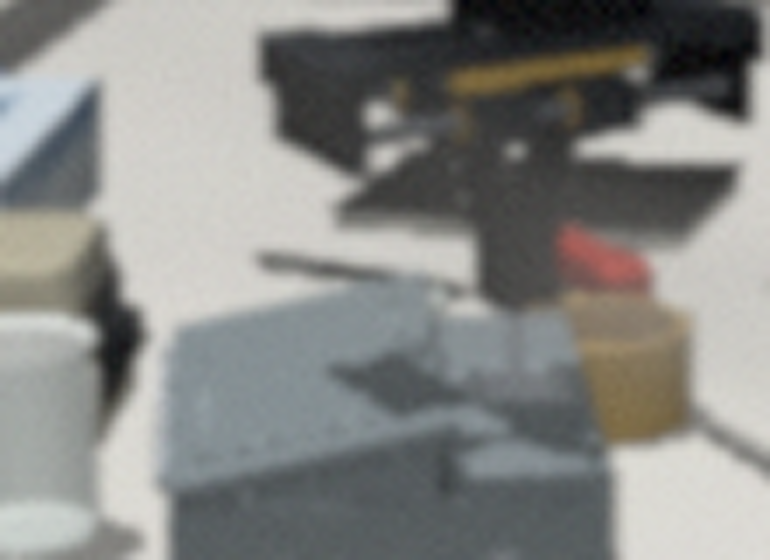

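The lid's front edge is now raised, at crop (440,290)–(450,430), so it is ajar. The moment is climbing again, so I'll ease on to the stop.

```bash

python3 -m inch '[{"ax":0,"ay":0,"az":0.01,"dx":0,"dy":0,"dz":0,"gripper":0}]' >/dev/null && python3 chk.py && 
python3 -m inch '[{"ax":0,"ay":0,"az":0.01,"dx":0,"dy":0,"dz":0,"gripper":0}]' >/dev/null && python3 chk.py && 
python3 -m inch '[{"ax":0,"ay":0,"az":0.01,"dx":0,"dy":0,"dz":0,"gripper":0}]' >/dev/null && python3 chk.py && 
python3 -m inch '[{"ax":0,"ay":0,"az":0.01,"dx":0,"dy":0,"dz":0,"gripper":0}]' >/dev/null && python3 chk.py && 
python3 -m inch '[{"ax":0,"ay":0,"az":0.01,"dx":0,"dy":0,"dz":0,"gripper":0}]' >/dev/null && python3 chk.py && 
python3 -m inch '[{"ax":0,"ay":0,"az":0.01,"dx":0,"dy":0,"dz":0,"gripper":0}]' >/dev/null && python3 chk.py
```

```text
turn 1.1907 Mz 0.103 j6 0.042 F [ 1.8 -1.2  3.5] t 15.7
turn 1.2009 Mz 0.154 j6 0.083 F [ 1.5 -1.3  3.4] t 15.8
turn 1.2109 Mz 0.216 j6 0.105 F [ 2.3 -0.9  3.2] t 15.9
```

The stop is felt: Mz rises from 0.10 to 0.22 N m within 0.02 rad. Now I'll turn it back.

```bash

python3 -m inch '[{"ax":0,"ay":0,"az":-0.04,"dx":0,"dy":0,"dz":0,"gripper":0},{"ax":0,"ay":0,"az":-0.08,"dx":0,"dy":0,"dz":0,"gripper":0},{"ax":0,"ay":0,"az":-0.08,"dx":0,"dy":0,"dz":0,"gripper":0},{"ax":0,"ay":0,"az":-0.08,"dx":0,"dy":0,"dz":0,"gripper":0}]' >/dev/null ; python3 chk.py
python3 -m inch '[{"ax":0,"ay":0,"az":-0.08,"dx":0,"dy":0,"dz":0,"gripper":0},{"ax":0,"ay":0,"az":-0.08,"dx":0,"dy":0,"dz":0,"gripper":0},{"ax":0,"ay":0,"az":-0.08,"dx":0,"dy":0,"dz":0,"gripper":0},{"ax":0,"ay":0,"az":-0.08,"dx":0,"dy":0,"dz":0,"gripper":0}]' >/dev/null ; python3 chk.py
python3 -m inch '[{"ax":0,"ay":0,"az":-0.08,"dx":0,"dy":0,"dz":0,"gripper":0},{"ax":0,"ay":0,"az":-0.08,"dx":0,"dy":0,"dz":0,"gripper":0},{"ax":0,"ay":0,"az":-0.08,"dx":0,"dy":0,"dz":0,"gripper":0},{"ax":0,"ay":0,"az":-0.08,"dx":0,"dy":0,"dz":0,"gripper":0}]' >/dev/null ; python3 chk.py
python3 -m inch '[{"ax":0,"ay":0,"az":-0.06,"dx":0,"dy":0,"dz":0,"gripper":0},{"ax":0,"ay":0,"az":-0.06,"dx":0,"dy":0,"dz":0,"gripper":0},{"ax":0,"ay":0,"az":-0.04,"dx":0,"dy":0,"dz":0,"gripper":0},{"ax":0,"ay":0,"az":-0.04,"dx":0,"dy":0,"dz":0,"gripper":0}]' >/dev/null ; python3 m.py
```

```text
turn 0.9281 Mz -0.048 j6 0.506 F [-0.2 -1.1  5.5] t 16.3
turn 0.608 Mz -0.056 j6 0.498 F [-0.2 -1.2  6. ] t 16.7
turn 0.2877 Mz 0.044 j6 0.48 F [-0.1 -2.1  5.5] t 17.1
th 0.1663 turn 0.0892 Mz [-0.446  0.029 -0.044] j6 0.217 F [ 0.3 -1.6  5.5] [ 0.512  -0.0847  0.1367] t 17.5
```

```bash
sed 's/sys.exit.*/sys.exit(1 if o["moment"][2]<-.15 or o["joint_torque"][5]<-.06 else 0)/' chk.py > chkb.py
python3 -m inch '[{"ax":0,"ay":0,"az":-0.03,"dx":0,"dy":-0.4,"dz":0,"gripper":0},{"ax":0,"ay":0,"az":-0.02,"dx":0,"dy":-0.2,"dz":0,"gripper":0}]' >/dev/null && python3 chkb.py && 
python3 -m inch '[{"ax":0,"ay":0,"az":-0.02,"dx":0,"dy":0,"dz":0,"gripper":0}]' >/dev/null && python3 chkb.py && 
python3 -m inch '[{"ax":0,"ay":0,"az":-0.01,"dx":0,"dy":0,"dz":0,"gripper":0}]' >/dev/null && python3 chkb.py && 
python3 -m inch '[{"ax":0,"ay":0,"az":-0.01,"dx":0,"dy":0,"dz":0,"gripper":0}]' >/dev/null && python3 chkb.py && 
python3 -m inch '[{"ax":0,"ay":0,"az":-0.01,"dx":0,"dy":0,"dz":0,"gripper":0}]' >/dev/null && python3 chkb.py && 
python3 -m inch '[{"ax":0,"ay":0,"az":-0.01,"dx":0,"dy":0,"dz":0,"gripper":0}]' >/dev/null && python3 chkb.py && 
python3 -m inch '[{"ax":0,"ay":0,"az":-0.01,"dx":0,"dy":0,"dz":0,"gripper":0}]' >/dev/null && python3 chkb.py && 
python3 -m inch '[{"ax":0,"ay":0,"az":-0.01,"dx":0,"dy":0,"dz":0,"gripper":0}]' >/dev/null && python3 chkb.py && 
python3 -m inch '[{"ax":0,"ay":0,"az":-0.01,"dx":0,"dy":0,"dz":0,"gripper":0}]' >/dev/null && python3 chkb.py && 
python3 -m inch '[{"ax":0,"ay":0,"az":-0.01,"dx":0,"dy":0,"dz":0,"gripper":0}]' >/dev/null && python3 chkb.py
```

```text
turn 0.0403 Mz -0.034 j6 0.057 F [-1.1 -0.9  6.4] t 17.7
turn 0.0204 Mz -0.064 j6 0.085 F [-0.7 -1.3  5.1] t 17.8
turn 0.0106 Mz -0.075 j6 -0.01 F [ 0.2 -2.1  4.8] t 17.9
turn 0.0007 Mz -0.037 j6 0.02 F [-0.2 -1.3  5.2] t 18.0
turn -0.0092 Mz -0.135 j6 0.021 F [-1.  -1.6  5. ] t 18.1
turn -0.0193 Mz -0.034 j6 0.021 F [-0.1 -1.7  5.7] t 18.2
turn -0.0293 Mz -0.038 j6 0.021 F [-0.5 -1.   6.1] t 18.3
turn -0.0393 Mz -0.036 j6 0.021 F [-0.4 -1.2  4.8] t 18.4
turn -0.0493 Mz -0.122 j6 0.022 F [-0.3 -0.8  6.4] t 18.5
turn -0.0594 Mz 0.025 j6 0.022 F [ 0.1 -2.   5.4] t 18.6
```

```bash

python3 -m inch '[{"ax":0,"ay":0,"az":-0.01,"dx":0,"dy":0,"dz":0,"gripper":0}]' >/dev/null && python3 chkb.py && 
python3 -m inch '[{"ax":0,"ay":0,"az":-0.01,"dx":0,"dy":0,"dz":0,"gripper":0}]' >/dev/null && python3 chkb.py && 
python3 -m inch '[{"ax":0,"ay":0,"az":-0.01,"dx":0,"dy":0,"dz":0,"gripper":0}]' >/dev/null && python3 chkb.py && 
python3 -m inch '[{"ax":0,"ay":0,"az":-0.01,"dx":0,"dy":0,"dz":0,"gripper":0}]' >/dev/null && python3 chkb.py && 
python3 -m inch '[{"ax":0,"ay":0,"az":-0.01,"dx":0,"dy":0,"dz":0,"gripper":0}]' >/dev/null && python3 chkb.py && 
python3 -m inch '[{"ax":0,"ay":0,"az":-0.01,"dx":0,"dy":0,"dz":0,"gripper":0}]' >/dev/null && python3 chkb.py && 
python3 -m inch '[{"ax":0,"ay":0,"az":-0.01,"dx":0,"dy":0,"dz":0,"gripper":0}]' >/dev/null && python3 chkb.py && 
python3 -m inch '[{"ax":0,"ay":0,"az":-0.01,"dx":0,"dy":0,"dz":0,"gripper":0}]' >/dev/null && python3 chkb.py
```

```text
turn -0.0694 Mz -0.021 j6 0.022 F [ 1.  -0.7  5.4] t 18.7
turn -0.0793 Mz -0.051 j6 0.022 F [ 0.  -1.5  5.3] t 18.8
turn -0.0894 Mz -0.023 j6 0.022 F [-0.2 -3.1  5.4] t 18.9
turn -0.0993 Mz -0.038 j6 0.022 F [-0.9 -1.4  6.3] t 19.0
turn -0.1093 Mz -0.05 j6 0.022 F [ 0.6 -1.6  5.6] t 19.1
turn -0.1193 Mz -0.061 j6 0.022 F [-0.3 -1.8  5.6] t 19.2
turn -0.1294 Mz -0.063 j6 0.014 F [-0.  -1.6  6. ] t 19.3
turn -0.1393 Mz -0.101 j6 -0.008 F [ 0.5 -2.2  5.9] t 19.4
```

```bash

python3 -m inch '[{"ax":0,"ay":0,"az":-0.01,"dx":0,"dy":0,"dz":0,"gripper":0}]' >/dev/null && python3 chkb.py && 
python3 -m inch '[{"ax":0,"ay":0,"az":-0.01,"dx":0,"dy":0,"dz":0,"gripper":0}]' >/dev/null && python3 chkb.py && 
python3 -m inch '[{"ax":0,"ay":0,"az":-0.01,"dx":0,"dy":0,"dz":0,"gripper":0}]' >/dev/null && python3 chkb.py
```

```text
turn -0.1492 Mz -0.077 j6 -0.034 F [ 0.7 -2.3  5.4] t 19.5
turn -0.159 Mz -0.108 j6 -0.061 F [-1.  -2.2  5.3] t 19.6
```

The home stop is felt: the load begins at −0.13 rad and reaches about −0.13 N m. I'll back off to the middle of the play and draw the key gently.

```bash

python3 -m inch '[{"ax":0,"ay":0,"az":0.04,"dx":0,"dy":-0.4,"dz":0,"gripper":0},{"ax":0,"ay":0,"az":0.03,"dx":0,"dy":0,"dz":0,"gripper":0},{"ax":0,"ay":0,"az":0,"dx":0,"dy":0,"dz":0,"gripper":0}]' >/dev/null ; python3 m.py
python3 -m inch '[{"ax":0,"ay":0,"az":0,"dx":0,"dy":0,"dz":-0.7,"gripper":0},{"ax":0,"ay":0,"az":0,"dx":0,"dy":0,"dz":-0.5,"gripper":0}]' >/dev/null ; python3 m.py
python3 -m inch '[{"ax":0,"ay":0,"az":0,"dx":0,"dy":0,"dz":-1,"gripper":0}]' >/dev/null ; python3 m.py
```

```text
th 0.344 turn -0.0885 Mz [-0.1    0.006  0.008] j6 0.1 F [ 0.2 -1.2  5.4] [ 0.512  -0.0851  0.1367] t 19.9
th 0.3448 turn -0.0893 Mz [-0.238 -0.059  0.028] j6 -0.007 F [ 0.  -1.8 -1.8] [ 0.5119 -0.085   0.1371] t 20.1
th 0.3449 turn -0.0894 Mz [-0.127  0.019  0.012] j6 -0.005 F [ 0.2 -0.6 -0.9] [ 0.512  -0.085   0.1381] t 20.2
```

```bash

python3 -m inch '[{"ax":0,"ay":0,"az":0,"dx":0,"dy":0,"dz":-1,"gripper":0}]' >/dev/null ; python3 m.py
python3 -m inch '[{"ax":0,"ay":0,"az":0,"dx":0,"dy":0,"dz":-1,"gripper":0}]' >/dev/null ; python3 m.py
python3 -m inch '[{"ax":0,"ay":0,"az":0,"dx":0,"dy":0,"dz":-1,"gripper":0}]' >/dev/null ; python3 m.py
```

```text
th 0.345 turn -0.0895 Mz [-0.085 -0.011 -0.038] j6 -0.003 F [ 0.1 -0.9 -0.6] [ 0.5123 -0.085   0.1393] t 20.3
th 0.345 turn -0.0895 Mz [-0.03   0.006 -0.013] j6 -0.0 F [ 0.4  0.3 -0.6] [ 0.5126 -0.0849  0.1406] t 20.4
th 0.3451 turn -0.0896 Mz [0.043 0.043 0.038] j6 0.001 F [ 0.1 -0.1 -0.3] [ 0.5128 -0.085   0.1418] t 20.5
```

```bash

python3 -m inch '[{"ax":0,"ay":0,"az":0,"dx":0,"dy":0,"dz":-1.5,"gripper":0},{"ax":0,"ay":0,"az":0,"dx":0,"dy":0,"dz":-1.5,"gripper":0}]' >/dev/null ; python3 m.py
python3 -m inch '[{"ax":0,"ay":0,"az":0,"dx":0,"dy":0,"dz":-2,"gripper":0},{"ax":0,"ay":0,"az":0,"dx":0,"dy":0,"dz":-2,"gripper":0}]' >/dev/null ; python3 m.py
python3 -m inch '[{"ax":0,"ay":0,"az":0,"dx":0,"dy":0,"dz":-3,"gripper":0},{"ax":0,"ay":0,"az":0,"dx":0,"dy":0,"dz":-4,"gripper":0},{"ax":0,"ay":0,"az":0,"dx":0,"dy":0,"dz":-5,"gripper":0},{"ax":0,"ay":0,"az":0,"dx":0,"dy":0,"dz":-10,"gripper":0},{"ax":0,"ay":0,"az":0,"dx":0,"dy":0,"dz":-10,"gripper":0},{"ax":0,"ay":0,"az":0,"dx":0,"dy":0,"dz":-5,"gripper":0},{"ax":0,"ay":0,"az":0,"dx":0,"dy":0,"dz":0,"gripper":0}]' >/dev/null ; python3 m.py
python3 -c "
from h import *
from rig import robot,optics
c=optics.camera('side');np.savez('side7.npz',**c)
cv2.imwrite('pics/s7z.png',cv2.resize(c['img'][140:220,265:375,::-1],None,fx=7,fy=7,interpolation=2))
goal(robot.get_obs(),[.525,.238,.185],np.radians(-1.9))"
```

```text
th 0.3452 turn -0.0897 Mz [ 0.085  0.089 -0.024] j6 0.0 F [-1.3 -0.1  0. ] [ 0.5131 -0.0852  0.145 ] t 20.7
th 0.3452 turn -0.0897 Mz [0.064 0.003 0.035] j6 -0.001 F [-0.4  0.7  0.2] [ 0.5132 -0.0853  0.1491] t 20.9
th 0.3452 turn -0.0897 Mz [-0.013  0.021  0.004] j6 0.001 F [ 0.7 -0.2 -1.5] [ 0.514  -0.0856  0.1871] t 21.6
pos [ 0.5135 -0.0855  0.1865] theta deg 19.78 t 21.65
 shift now mm [-120.26  300.49    1.35] rotvec [-0.0007  0.0012  0.3784]  shift in goal axes [ -0.76 323.66   1.51]
```

View pics/s7z.png

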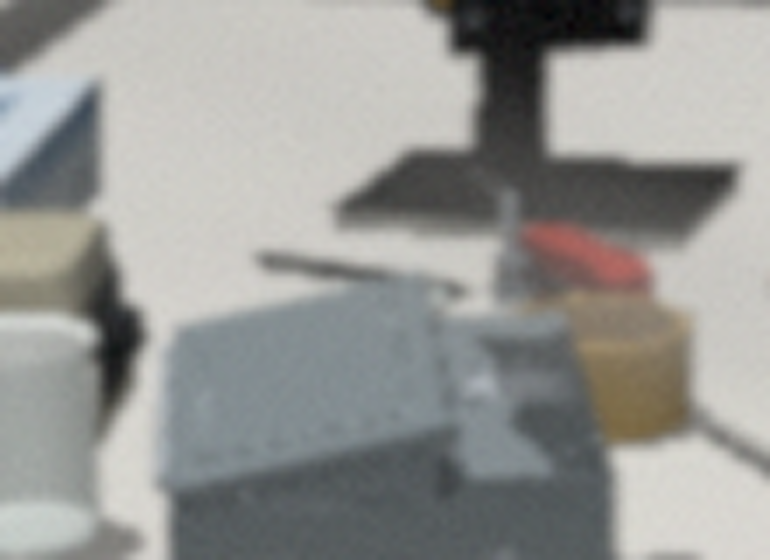

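The lid is ajar and the key is out and held upright. Heading back to the block.

```bash

python3 -m inch '[{"ax":0,"ay":0,"az":0.115,"dx":0,"dy":0,"dz":0,"gripper":0},{"ax":0,"ay":0,"az":0.115,"dx":0,"dy":0,"dz":0,"gripper":0},{"ax":0,"ay":0,"az":0.115,"dx":0,"dy":0,"dz":0,"gripper":0},{"ax":0,"ay":0,"az":0,"dx":-3,"dy":30,"dz":0,"gripper":0},{"ax":0,"ay":0,"az":0,"dx":-3,"dy":45,"dz":0,"gripper":0},{"ax":0,"ay":0,"az":0,"dx":-2,"dy":45,"dz":0,"gripper":0},{"ax":0,"ay":0,"az":0,"dx":-1,"dy":45,"dz":0,"gripper":0},{"ax":0,"ay":0,"az":0,"dx":-1,"dy":45,"dz":0,"gripper":0}]' >/dev/null ; python3 m.py
python3 -m inch '[{"ax":0,"ay":0,"az":0,"dx":-1,"dy":45,"dz":0,"gripper":0},{"ax":0,"ay":0,"az":0,"dx":0,"dy":40,"dz":0,"gripper":0},{"ax":0,"ay":0,"az":0,"dx":0,"dy":28,"dz":0,"gripper":0},{"ax":0,"ay":0,"az":0,"dx":0,"dy":0,"dz":0,"gripper":0},{"ax":0,"ay":0,"az":0,"dx":0,"dy":0,"dz":0,"gripper":0},{"ax":0,"ay":0,"az":0,"dx":0,"dy":0,"dz":0,"gripper":0}]' >/dev/null ; python3 m.py
python3 -c "
from h import *
from rig import robot,optics
goal(robot.get_obs(),[.525,.238,.11],0)"
```

```text
th -0.0002 turn 0.2557 Mz [ 0.03  -0.064  0.004] j6 -0.563 F [ 0.8 -0.5 -0. ] [0.5227 0.1263 0.1854] t 22.45
th -0.0005 turn 0.256 Mz [0.033 0.024 0.062] j6 -0.001 F [-0.5 -1.5 -0.2] [0.5238 0.2367 0.1854] t 23.05
pos [0.5238 0.2367 0.1854] theta deg -0.03 t 23.05
 shift now mm [-1.25  1.37 75.44] rotvec [-0.0008 -0.0011 -0.0005]  shift in goal axes [-1.16  1.31 75.45]
```

```bash

python3 -m inch '[{"ax":0,"ay":0,"az":0,"dx":-1.2,"dy":1.3,"dz":30,"gripper":0},{"ax":0,"ay":0,"az":0,"dx":0,"dy":0,"dz":30,"gripper":0},{"ax":0,"ay":0,"az":0,"dx":0,"dy":0,"dz":20,"gripper":0},{"ax":0,"ay":0,"az":0,"dx":0,"dy":0,"dz":0,"gripper":0},{"ax":0,"ay":0,"az":0,"dx":0,"dy":0,"dz":0,"gripper":0}]' >/dev/null ; python3 m.py
python3 -c "
from h import *
from rig import robot,optics
goal(robot.get_obs(),[.525,.238,.0747],0)
c=optics.camera('side');np.savez('side8.npz',**c)
cv2.imwrite('pics/s8z.png',cv2.resize(c['img'][220:300,275:375,::-1],None,fx=7,fy=7,interpolation=2))
T=np.array([.525,.238,.1057])
for n,dz in dict(col=-.0317,colb=-.0347,bit=-.0422,tip=-.0527).items(): print(n,(proj(c,T+[0,0,dz])-[275,220])*7)
print((proj(c,[.525,.238,.04])-[275,220])*7)"
```

```text
th -0.0015 turn 0.257 Mz [ 0.017  0.031 -0.038] j6 -0.001 F [ 0.  -0.2 -0.1] [0.5257 0.2379 0.106 ] t 23.55
pos [0.5257 0.2379 0.106 ] theta deg -0.09 t 23.55
 shift now mm [ 0.66  0.11 31.26] rotvec [-0.0002 -0.0005 -0.0015]  shift in goal axes [ 0.68  0.11 31.26]
col [[233.86244692 220.34433314]]
colb [[234.18713748 228.86008165]]
bit [[234.9960601  250.07591702]]
tip [[236.12186899 279.60281542]]
[[237.50503486 315.87948608]]
```

View pics/s8z.png

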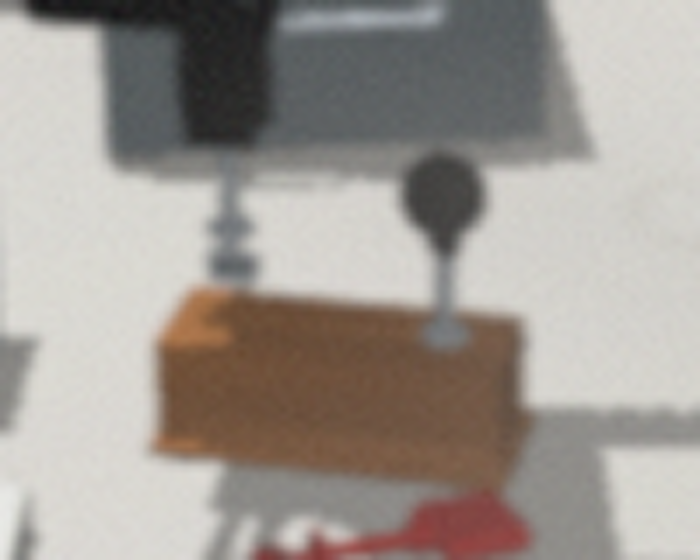

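The key hangs at crop (232,226)–(234,280), right where expected over the slot. I'll lower it.

```bash

python3 -m inch '[{"ax":0,"ay":0,"az":0,"dx":0.6,"dy":0,"dz":8,"gripper":0},{"ax":0,"ay":0,"az":0,"dx":0,"dy":0,"dz":3,"gripper":0},{"ax":0,"ay":0,"az":0,"dx":0,"dy":0,"dz":1,"gripper":0},{"ax":0,"ay":0,"az":0,"dx":0,"dy":0,"dz":1,"gripper":0}]' >/dev/null ; python3 m.py
python3 -m inch '[{"ax":0,"ay":0,"az":0,"dx":0,"dy":0,"dz":1,"gripper":0},{"ax":0,"ay":0,"az":0,"dx":0,"dy":0,"dz":1,"gripper":0}]' >/dev/null ; python3 m.py
python3 -m inch '[{"ax":0,"ay":0,"az":0,"dx":0,"dy":0,"dz":1,"gripper":0},{"ax":0,"ay":0,"az":0,"dx":0,"dy":0,"dz":1,"gripper":0}]' >/dev/null ; python3 m.py
python3 -m inch '[{"ax":0,"ay":0,"az":0,"dx":0,"dy":0,"dz":1,"gripper":0},{"ax":0,"ay":0,"az":0,"dx":0,"dy":0,"dz":1,"gripper":0},{"ax":0,"ay":0,"az":0,"dx":0,"dy":0,"dz":1,"gripper":0}]' >/dev/null ; python3 m.py
```

```text
th 0.0003 turn 0.2552 Mz [-0.005  0.048 -0.001] j6 -0.0 F [ 0.2 -0.5  0.1] [0.5248 0.239  0.093 ] t 24.0
th 0.0004 turn 0.2551 Mz [0.004 0.009 0.011] j6 -0.0 F [-0.2 -0.3 -0.9] [0.5248 0.2391 0.0909] t 24.2
th 0.0003 turn 0.2552 Mz [-0.005  0.04   0.024] j6 -0.0 F [-0.1  1.1  0.4] [0.5248 0.239  0.0888] t 24.4
th 0.0003 turn 0.2552 Mz [0.022 0.002 0.012] j6 0.0 F [ 0.7 -0.3 -0.4] [0.5247 0.239  0.0858] t 24.7
```

```bash

python3 -m inch '[{"ax":0,"ay":0,"az":0,"dx":0,"dy":-0.8,"dz":1,"gripper":0},{"ax":0,"ay":0,"az":0,"dx":0,"dy":0,"dz":2,"gripper":0},{"ax":0,"ay":0,"az":0,"dx":0,"dy":0,"dz":2,"gripper":0}]' >/dev/null ; python3 m.py
python3 -m inch '[{"ax":0,"ay":0,"az":0,"dx":0,"dy":0,"dz":2,"gripper":0},{"ax":0,"ay":0,"az":0,"dx":0,"dy":0,"dz":2,"gripper":0}]' >/dev/null ; python3 m.py
python3 -m inch '[{"ax":0,"ay":0,"az":0,"dx":0,"dy":0,"dz":0.8,"gripper":0}]' >/dev/null ; python3 m.py
python3 -m inch '[{"ax":0,"ay":0,"az":0,"dx":0,"dy":0,"dz":0.5,"gripper":0}]' >/dev/null ; python3 m.py
```

```text
th 0.0001 turn 0.2554 Mz [ 0.034 -0.07  -0.014] j6 -0.001 F [-0.9 -0.3  0.5] [0.5248 0.2381 0.0807] t 25.0
th 0.0002 turn 0.2553 Mz [ 0.006  0.007 -0.028] j6 0.0 F [-0.6  0.4 -0.7] [0.5247 0.2382 0.0766] t 25.2
th 0.0002 turn 0.2553 Mz [0.02  0.024 0.006] j6 -0.0 F [-0.6 -0.1  0.5] [0.5246 0.2381 0.0757] t 25.3
th 0.0002 turn 0.2553 Mz [0.024 0.018 0.001] j6 0.0 F [-0.3 -0.  -0.8] [0.5247 0.2381 0.0754] t 25.4
```

```bash

python3 -m inch '[{"ax":0,"ay":0,"az":0,"dx":0,"dy":0,"dz":0.4,"gripper":0}]' >/dev/null ; python3 m.py
python3 -m inch '[{"ax":0,"ay":0,"az":0,"dx":0,"dy":0,"dz":0.4,"gripper":0}]' >/dev/null ; python3 m.py
python3 -m inch '[{"ax":0,"ay":0,"az":0,"dx":0,"dy":0,"dz":0.2,"gripper":0}]' >/dev/null ; python3 m.py
```

```text
th 0.0002 turn 0.2553 Mz [-0.002  0.009 -0.031] j6 0.0 F [-0.4 -0.2 -0.8] [0.5248 0.2382 0.0751] t 25.5
th 0.0002 turn 0.2553 Mz [0.078 0.013 0.02 ] j6 -0.0 F [-0.5 -0.3 -1. ] [0.5248 0.2382 0.0748] t 25.6
th 0.0002 turn 0.2553 Mz [-0.017 -0.01  -0.041] j6 -0.0 F [-0.6 -0.3  1.2] [0.5248 0.2382 0.0747] t 25.7
```

```bash

python3 -m inch '[{"ax":0,"ay":0,"az":0,"dx":0,"dy":0,"dz":0.3,"gripper":0},{"ax":0,"ay":0,"az":0,"dx":0,"dy":0,"dz":0,"gripper":0}]' >/dev/null ; python3 m.py
python3 -m inch '[{"ax":0,"ay":0,"az":0,"dx":0,"dy":0,"dz":0.2,"gripper":0}]' >/dev/null ; python3 m.py
```

```text
th 0.0002 turn 0.2553 Mz [-0.029  0.181  0.033] j6 -0.0 F [-1.1 -0.1  3.9] [0.5248 0.2382 0.0747] t 25.9
th 0.0003 turn 0.2552 Mz [-0.063  0.304 -0.042] j6 -0.0 F [-1.3 -0.1  6.5] [0.5249 0.2382 0.0747] t 26.0
```

The key is down at TCP z = 0.0747, the same height as when I picked it up, with Fz at 6.5 N. Releasing.

```bash

python3 -m inch '[{"ax":0,"ay":0,"az":0,"dx":0,"dy":0,"dz":-0.4,"gripper":0},{"ax":0,"ay":0,"az":0,"dx":0,"dy":0,"dz":0,"gripper":0}]' 5 ; 
python3 -m inch '[{"ax":0,"ay":0,"az":0,"dx":0,"dy":0,"dz":0,"gripper":15},{"ax":0,"ay":0,"az":0,"dx":0,"dy":0,"dz":0,"gripper":25},{"ax":0,"ay":0,"az":0,"dx":0,"dy":0,"dz":0,"gripper":40},{"ax":0,"ay":0,"az":0,"dx":0,"dy":0,"dz":0,"gripper":45},{"ax":0,"ay":0,"az":0,"dx":0,"dy":0,"dz":0,"gripper":45}]' 5; python3 m.py
python3 -c "
from h import *
from rig import robot,optics
c=optics.camera('side');np.savez('side9.npz',**c)
cv2.imwrite('pics/s9z.png',cv2.resize(c['img'][220:300,275:375,::-1],None,fx=7,fy=7,interpolation=2))"
```

```text
time: 26.2
position: [0.5249, 0.2382, 0.0747]
tool_rot: [-0.0, 1.0, 0.0, 0.0]
ft_force: [-0.8, -0.9, 3.8]
grip_width: 0.0091
time: 26.7
position: [0.5247, 0.2382, 0.0743]
tool_rot: [-0.0, 1.0, -0.0, -0.0]
ft_force: [0.5, -0.8, 0.2]
grip_width: 0.0357
th 0.0002 turn 0.2553 Mz [ 0.04  -0.012  0.02 ] j6 -0.0 F [ 0.5 -0.8  0.2] [0.5247 0.2382 0.0743] t 26.7
```

View pics/s9z.png

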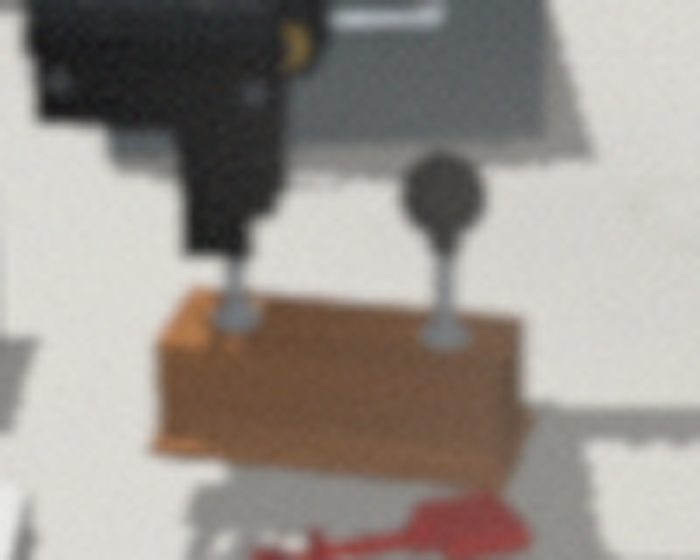

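The collar sits on the block at crop (235,318). I'll raise the arm and move it clear to look from both cameras.

```bash

python3 -m inch '[{"ax":0,"ay":0,"az":0,"dx":0,"dy":0,"dz":-5,"gripper":50},{"ax":0,"ay":0,"az":0,"dx":0,"dy":0,"dz":-20,"gripper":50},{"ax":0,"ay":0,"az":0,"dx":0,"dy":0,"dz":-40,"gripper":50},{"ax":0,"ay":0,"az":0,"dx":0,"dy":0,"dz":-45,"gripper":50},{"ax":0,"ay":0,"az":0,"dx":0,"dy":0,"dz":-45,"gripper":50},{"ax":0,"ay":0,"az":0,"dx":0,"dy":0,"dz":0,"gripper":50}]'
python3 -m inch '[{"ax":0,"ay":0,"az":0,"dx":35,"dy":35,"dz":0,"gripper":50},{"ax":0,"ay":0,"az":0,"dx":35,"dy":35,"dz":0,"gripper":50},{"ax":0,"ay":0,"az":0,"dx":35,"dy":35,"dz":0,"gripper":50},{"ax":0,"ay":0,"az":0,"dx":35,"dy":35,"dz":0,"gripper":50},{"ax":0,"ay":0,"az":0,"dx":35,"dy":35,"dz":0,"gripper":50},{"ax":0,"ay":0,"az":0,"dx":35,"dy":35,"dz":0,"gripper":50},{"ax":0,"ay":0,"az":0,"dx":35,"dy":35,"dz":0,"gripper":50},{"ax":0,"ay":0,"az":0,"dx":35,"dy":35,"dz":0,"gripper":50}]'
python3 -m inch '[{"ax":0,"ay":0,"az":0,"dx":0,"dy":0,"dz":0,"gripper":50},{"ax":0,"ay":0,"az":0,"dx":0,"dy":0,"dz":0,"gripper":50},{"ax":0,"ay":0,"az":0,"dx":0,"dy":0,"dz":0,"gripper":50}]'
python3 -c "
from h import *
from rig import robot,optics
for n in ('side','top'):
    c=optics.camera(n);np.savez(n+'10.npz',**c)
    im=c['img'][...,::-1]; z=im[170:310,240:370] if n=='side' else im[140:250,215:410]
    cv2.imwrite('pics/%s10.png'%n,cv2.resize(z,None,fx=4,fy=4,interpolation=2))
"
```

```text
time: 27.35
position: [0.5291, 0.2394, 0.2368]
tool_rot: [-0.0, 1.0, 0.002, 0.007]
ft_force: [0.6, 0.4, -0.6]
grip_width: 0.0438
time: 28.15
position: [0.2428, 0.519, 0.2292]
tool_rot: [-0.0, 1.0, -0.0, -0.0]
ft_force: [1.2, 1.4, 0.4]
grip_width: 0.0435
time: 28.45
position: [0.2452, 0.5173, 0.2291]
tool_rot: [0.0, 1.0, -0.001, -0.0]
ft_force: [0.2, -0.1, -0.8]
grip_width: 0.0437
```

View pics/side10.png

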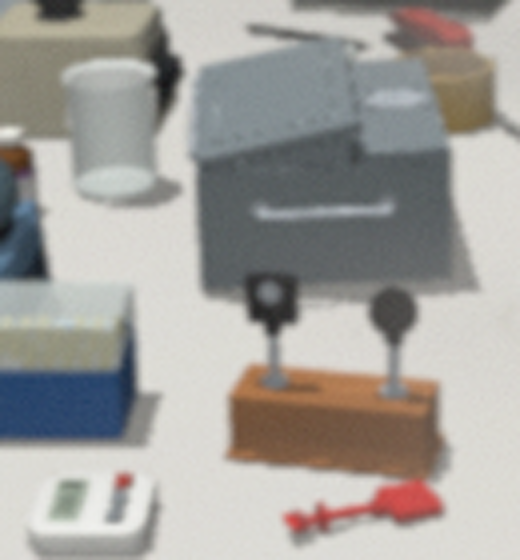

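View pics/top10.png

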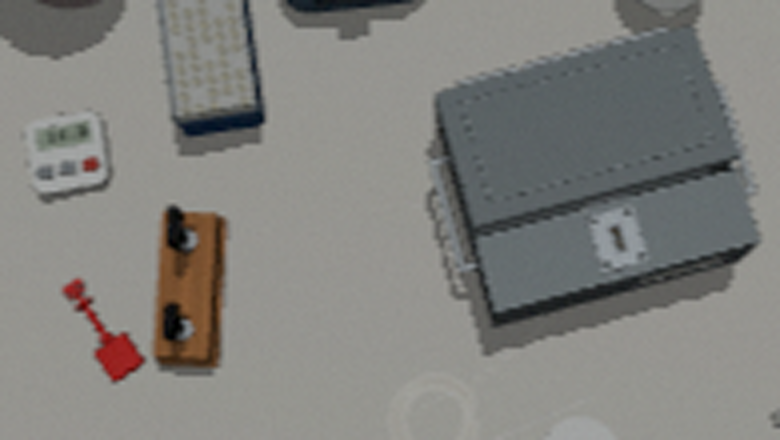

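Both views show the safe key upright with its collar on the block at side crop (273,380). The spare key hasn't moved, the lid is ajar, and the slot is in line with the safe's x at top crop (617,237). I'll do a quick numeric comparison, then hand in.

```bash
python3 - <<'E'
from h import *
from rig import robot
s0,s1,t0,t1=[load(f) for f in("side0.npz","side10.npz","top0.npz","top10.npz")]
for n,a,b,(v0,v1,u0,u1) in (("safe head side",s0,s1,(234,258,296,320)),("spare head side",s0,s1,(238,258,328,350)),("safe top",t0,t1,(188,206,252,266)),("spare top",t0,t1,(212,230,252,266))):
    r=[]
    for c in(a,b):
        g=cv2.cvtColor(c["img"],cv2.COLOR_RGB2GRAY)[v0:v1,u0:u1];v,u=np.nonzero(g<70);r.append((round(u.mean()+u0,2),round(v.mean()+v0,2)))
    print(n,r)
for n,(v0,v1,u0,u1) in dict(timer=(165,192,218,245),forceps=(218,250,402,446),roll=(240,268,345,375)).items():
    d=cv2.absdiff(t0["img"],t1["img"])[v0:v1,u0:u1];print(n,"mean diff",d.mean().round(2),"max",d.max())
d=cv2.absdiff(t0["img"],t1["img"]).max(2)>50;v,u=np.nonzero(d[40:280,170:620]);print("changed px",len(u),"by col",np.histogram(u+170,bins=range(170,640,30)))
robot.hand_in();print(robot.get_obs()["time"])
E
```

```text
safe head side [(np.float64(307.22), np.float64(244.54)), (np.float64(307.63), np.float64(244.68))]
spare head side [(np.float64(335.93), np.float64(247.67)), (np.float64(336.5), np.float64(245.0))]
safe top [(np.float64(258.79), np.float64(197.99)), (np.float64(259.2), np.float64(198.26))]
spare top [(np.float64(257.88), np.float64(222.29)), (np.float64(257.79), np.float64(222.14))]
timer mean diff 2.82 max 8
forceps mean diff 2.93 max 8
roll mean diff 3.0 max 7
changed px 281 by col (array([  0,   3, 219,   0,   0,  14,  25,  20,   0,   0,   0,   0,   0,
         0,   0]), array([170, 200, 230, 260, 290, 320, 350, 380, 410, 440, 470, 500, 530,
       560, 590, 620]))
the job is handed in; nothing more can be done
the job is handed in; nothing more can be done
```

The safe is open and the safe key is back in its slot in the block; I handed the job in at about 28.6 s of the 72 s allowed.

- **Unlocking:** I lifted the key from the far slot and pushed it home until the collar sat on the lock plate, at about 6 N. I then turned it clockwise in 0.01 rad steps near the end. The lid sprang ajar, and I stopped at the hard stop, about 1.21 rad of tool turn, with the wrist moment reading 0.22 N m at most.
- **Withdrawing:** I turned the key back until I felt the home stop, which came about 0.13 rad past where I started. That is more than the key's play alone; I put the rest down to safe-yaw error or slight give in the grip. The key then drew out with no resistance.
- **Replacing:** The key went back to the same height as at pickup (TCP z = 0.0747), with 6.5 N when it seated, and then I let go.

**Last checks:**
- The lid is ajar, and the keyhole slot lies along the safe's x axis, which is its home position.
- The safe key is upright, with its head within 0.5 px of where it started in both views.
- The timer and forceps show no change in the pictures.

**Checks that disagreed:**
- The spare key's head shows no shift from above (under 0.2 px). In the side view it differs by 2.7 px vertically. I put that down to an unreliable dark mask on its greyish head; by eye it stands unchanged.
- The red look-alike was standing on its tip in the first picture and lying flat in the next one. I hadn't gone near it (the tool stayed above z = 0.15 with no contact force), so it seems to have toppled by itself. I left it alone.

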